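Dock the rolling pin in the trolley's travel clamp

ROBOT

A 7-joint arm with a two-finger parallel gripper is mounted at the origin on the work surface. World frame = base frame: x ahead of the robot, y to its left, z up, the work surface at z = 0. Lengths are in m, angles in rad, forces in N, time in s.
With the tool pointing down it reaches from about 0.425 to 0.925 m from the base axis. Payload 6.8 kg.
Tool frame: the origin (TCP) lies midway between the tips of the shut fingers; the grasp point (between the pads) lies 19 mm behind it; x points along the fingers, z is the direction in which the jaws open and shut, and the axes are right-handed (so a half turn about x gives the same grasp; the last joint's range is limited). The gripper opens to 85 mm and grips with 20 to 120 N. Pads are 22 mm wide; open, the fingers measure 114 mm over their backs; the gripper's body (76 mm by 85 mm) begins 54 mm behind the grasp point. The pads swing forward as they close: fully open they stand 13 mm farther back than shut.
Start: joints at [-1.348, 0.477, 0.022, 1.555, -0.011, 1.109, -0.083], TCP at [0.219, 0.638, 0.231] pointing down, gripper open.
Joint ranges: [-2.96, 2.96], [-0.34, 2.1], [-1.41, 1.46], [0.24, 2.44], [-1.37, 4.51], [0.17, 1.92], [-2.96, 2.96]. Speed limits (rad/s): [2.39, 2.39, 3.14, 3.14, 3.14, 3.14, 3.14].

INTERFACE

Orientations are given as a unit quaternion [w, x, y, z].
In Python, from station import bot gives the robot as it stands. The module is installed in compiled form; this text tells all that it offers.
- The arm moves only by the shell command python3 -m jog 'ROWS' [FORCE]. ROWS is text: rows parted by semicolons, each of 7 numbers parted by spaces: the shift along the tool's x, y, z in mm, then the turn, a rotation vector about the tool's x, y, z in units of 6 degrees (1.0 is 6 degrees), then the finger opening in mm, from 0 to 85.4. A call has 1 to 5 rows; each row shifts and turns the commanded pose from where the row before left it, along the tool's axes as they then stand; what a row does not reach is not made up. A row lasts 1/10 s, in which the tool goes at most 50 mm and 8.59 degrees, less where a joint would pass 70% of its speed; a pose out of reach is approached as far as the arm can. A call with a gripper value outside its range is refused whole. The fingers move at their own pace and stop on an object; FORCE is the grip in N (left out, the last holds). Time passes only in rows, so rows that do not move let the fingers close. It gives the time, the measured TCP pose, the force and the opening at its end, in the units of the state.
- bot.get_obs(): the state, without advancing time (a new reading comes with each control period).
- bot.read_camera(name): name is "scene" or "side" or "wrist"; returns (picture, depth): 400x640x3 uint8, red, green, blue; 400x640 float32, m along the optical axis (not along the pixel's ray), 0 where there is no reading.
- bot.calibration(name): a dict with "fx", "fy", "cx", "cy" (pixels), "D" ([k1, k2, p1, p2, k3] as OpenCV has them; the pictures are not rectified), "T" (4x4, takes a point from camera to world coordinates). Camera axes: x right, y up, looking along -z (the intrinsics and any distortion apply to the point x, -y, -z); pixel columns grow to the right and rows downward; lengths in m; the calibration is good to about 2 mm. A picture is of the moment at which its call begins: read the wrist's pose just before it. calibration takes no time and is no camera call; for the wrist camera it gives the pose at the moment of the call.
- bot.hand_in(): hands the job in, once; it reports no verdict.
The state is a dict: "t": time; "q": joint angles; "joint_vel": joint speeds; "joint_torque": joint torques, N m; "eef_pos": TCP position; "tool_rot": TCP orientation; "contact_force": force on the tool from outside, world axes, zero at the start; "torque": the same for the moment, N m; "gripper_width": opening from 0.0 (shut) to 1.0 (fully open).
Only numpy, scipy, OpenCV 4.12 (cv2) and the standard library are available. Lean on these libraries where they do the work, as an engineer would, in place of code of your own. Each camera call takes 0.05 s, during which the arm holds its last target.

TASK

Stow the wooden rolling pin for moving the trolley: slide one end into the sloping clamp sleeve until it has pushed the hidden sprung stop firmly home, gently, without ramming it, and only then swing the red lever down until it is fully closed. Leave the pin clamped there, let go of everything, and do not disturb the other things on the top.

Things in the scene. Friction and masses are not known exactly. Their poses are not given: they have to be found in the camera images.
- pin: Plain straight wooden rolling pin, a light-coloured round bar 26 mm in diameter and 220 mm long (ends slightly rounded, both alike, either may be fed), about 0.14 kg. Origin at its middle on its centre line; x runs along the bar (either way round). It starts lying level in its rest, centre line 45 mm above the work surface.
- rest: Fixed dark wooden rest, base plate 190 x 60 x 8 mm, with two notched saddles 75 mm either side of its middle (each 14 mm long, 45 mm wide, 44 mm high) that carry the pin. Between the saddles the pin is free to be grasped. Origin under the middle, x along the pin.
- sleeve: Fixed steel tube, 131 mm long, 43 mm wide (58 mm at the mouth), its eight-sided bore 29.6 mm across flats, with a blue mouth that flares from the bore to about 50 mm over its outer 13 mm. The mouth is the high end and faces the robot; the bore slopes down, away from the robot, at 30 degrees from level. Origin: centre of the mouth's rim. x points up out of the mouth along the bore, y level, z square to both, upwards.
- dock: Fixed grey base of the clamp, plate about 165 x 135 x 10 mm, reaching 120 mm behind the mouth. Origin on the work surface straight below the sleeve's mouth rim, whose centre is 105 mm up; x level, out of the mouth, towards the robot; y to the lever side. A blue jaw housing on the sleeve stands 32 mm off the bore's centre line, 19 to 53 mm behind the rim.
- stop (a joint): Black sprung stop disc hidden deep in the dark bore: metres pushed in, 0 untouched, 0.010 home on its solid end. Weak spring (0.6 N, rising to 1.0 N at home), then solid. Its depth setting differs each time and must be felt: the untouched disc is 57 to 87 mm behind the mouth's rim, along the bore. Once home, the pin stays there by friction when let go.
- lever (a joint): Red clamp lever: radians, 0 fully open (lever raised 63 degrees above level), 1.1 fully closed (lever level, pointing away from the robot, solid end). Starts between 0 and 0.25. It stays where it is left; about 3 N at the pad moves it. Closing it lowers a jaw onto the pin inside the sleeve; closed on an empty sleeve it bars the way.
- lever_pad (a point): Point on the upper (pushing) face of the red lever, mid-width, 68 mm from its pivot. The lever is a flat bar 16 mm wide, 8 mm thick, reaching 90 mm from the pivot.
- lever_pivot (a point): Pivot of the lever, in the middle of its width and thickness, 100 mm above the work surface, 66 mm to the sleeve's +y side and 15 mm behind the mouth (measured level). The pivot's axis is level, parallel to the sleeve's y; the lever swings down from upright away from the robot.
- lunchbox: Bystander: closed lunchbox, clear with three compartments, green lid and four white latches, 156 x 206 x 64 mm, origin under its middle.
- katori: Bystander: small steel bowl, 90 mm across, 42 mm high, origin under its middle.
- jar: Bystander: green glass jar with steel cap, 72 mm across, 100 mm high, origin under its middle.
- tumbler: Bystander: steel tumbler, 72 mm across, 95 mm high, origin under its middle.
- spoon: Bystander: steel spoon 170 mm long lying on the top.
- tin: Bystander: small brass tin, 52 mm across, 45 mm high, origin under its middle.
There are look-alikes about, which are no part of the job. Of the things shaped like the pin, the wooden one is meant. What is shaped like the dock but pink is not meant.

How it is judged:
By the outcome, as a careful person would: the job done as asked, in the order asked, and still so for the second after the job is handed in, with the robot touching nothing.
It also fails if it takes over 58 s, if anything falls off the work surface, if the arm or the gripper's body presses on something with over 40 N, if the wrist force passes 120 N, or if a joint passes its speed limit or range.

## Working session

There is one attempt and no reset: what is moved stays moved. The work goes in short steps, Python scripts to look and compute and a shell command to move; the robot and the scene stay as the last step left them, time stands still between calls to the robot, and variables do not carry over. Pictures are saved under pics/ and viewed, and the job is handed in when it is done.

```bash
mkdir -p pics; cat > h.py <<'E'
import numpy as np, cv2
from station import bot
from scipy.spatial.transform import Rotation as R
def snap(name,fn):
    T=bot.calibration(name); im,d=bot.read_camera(name)
    cv2.imwrite('pics/'+fn+'.png',im[:,:,::-1]); np.savez('pics/'+fn+'.npz',im=im,d=d,**{k:np.array(v) for k,v in T.items()})
def load(fn): return np.load('pics/'+fn+'.npz')
def px2w(s,u,v,dep=None,z=None):
    K=np.array([[s['fx'],0,s['cx']],[0,s['fy'],s['cy']],[0,0,1]],float)
    p=cv2.undistortPoints(np.array([[[u,v]]],float),K,s['D'])[0,0]
    r=np.array([p[0],-p[1],-1.]); T=s['T']
    if z is not None:
        w=T[:3,:3]@r; dep=(z-T[2,3])/w[2]
    elif dep is None:
        dd=s['d'][int(v)-1:int(v)+2,int(u)-1:int(u)+2]; dd=dd[dd>0]; dep=np.median(dd) if len(dd) else np.nan
    return T[:3,:3]@(r*dep)+T[:3,3]
def cloud(s):
    d=s['d']; h,w=d.shape
    K=np.array([[s['fx'],0,s['cx']],[0,s['fy'],s['cy']],[0,0,1]],float)
    vv,uu=np.mgrid[:h,:w]
    p=cv2.undistortPoints(np.stack([uu,vv],-1).reshape(-1,1,2).astype(float),K,s['D']).reshape(h,w,2)
    r=np.stack([p[...,0],-p[...,1],-np.ones((h,w))],-1)*d[...,None]
    P=r@s['T'][:3,:3].T+s['T'][:3,3]; P[d==0]=np.nan
    return P
def proj(s,P):
    T=s['T']; c=T[:3,:3].T@(np.array(P)-T[:3,3])
    K=np.array([[s['fx'],0,s['cx']],[0,s['fy'],s['cy']],[0,0,1]],float)
    return cv2.projectPoints(np.array([[c[0],-c[1],-c[2]]]),np.zeros(3),np.zeros(3),K,s['D'])[0].ravel()
def crop(fn,u0,v0,u1,v1,k,out):
    im=cv2.imread('pics/'+fn+'.png')[v0:v1,u0:u1]; cv2.imwrite('pics/'+out+'.png',cv2.resize(im,None,fx=k,fy=k,interpolation=cv2.INTER_CUBIC))
def tool(): 
    o=bot.get_obs(); q=o['tool_rot']; return np.array(o['eef_pos']),R.from_quat([q[1],q[2],q[3],q[0]]).as_matrix()
E
python3 - <<'E'
from h import *
for n in('scene','side','wrist'): snap(n,n+'0')
o=bot.get_obs(); print({k:np.round(v,3) for k,v in o.items()})
print(tool()[1].round(3))
for n in('scene','side'): c=bot.calibration(n); print(n,np.round(c['T'],3).tolist(),c['D'])
E
```

```text
{'t': np.float64(0.15), 'q': array([-1.348,  0.478,  0.022,  1.556, -0.011,  1.109, -0.083]), 'joint_vel': array([ 0.001, -0.001, -0.001, -0.004, -0.001,  0.002,  0.001]), 'joint_torque': array([ 3.0000e-03, -5.9692e+01,  1.6100e+00, -2.8149e+01,  1.3000e-02,
        7.0000e-03,  0.0000e+00]), 'eef_pos': array([0.219, 0.638, 0.231]), 'tool_rot': array([ 0.575, -0.411,  0.576,  0.411]), 'contact_force': array([ 0.489, -0.776,  0.383]), 'torque': array([0.004, 0.034, 0.02 ]), 'gripper_width': np.float64(1.002)}
[[-0.    -0.946  0.325]
 [-0.001  0.325  0.946]
 [-1.    -0.    -0.001]]
scene [[0.766, -0.538, 0.352, 0.967], [0.642, 0.627, -0.441, -0.522], [0.016, 0.564, 0.826, 1.162], [0.0, 0.0, 0.0, 1.0]] [-0.1100263  0.         0.         0.         0.       ]
side [[-1.0, 0.013, -0.018, 0.495], [-0.022, -0.753, 0.657, 0.688], [-0.006, 0.658, 0.753, 0.877], [0.0, 0.0, 0.0, 1.0]] [-0.00343553  0.          0.          0.          0.        ]
```

```bash
ls -la . pics
```

```text
.:
total 16
drwxr-xr-x  3 agent agent 4096 Dec  6 22:22 .
drwxr-xr-x 23 root  root  4096 Dec  6 22:21 ..
-rw-r--r--  1 agent agent 1712 Dec  6 22:22 h.py
drwxr-xr-x  2 agent agent 4096 Dec  6 22:22 pics

pics:
total 6336
drwxr-xr-x 2 agent agent    4096 Dec  6 22:22 .
drwxr-xr-x 3 agent agent    4096 Dec  6 22:22 ..
-rw-r--r-- 1 agent agent 1794104 Dec  6 22:22 scene0.npz
-rw-r--r-- 1 agent agent  428580 Dec  6 22:22 scene0.png
-rw-r--r-- 1 agent agent 1794104 Dec  6 22:22 side0.npz
-rw-r--r-- 1 agent agent  382763 Dec  6 22:22 side0.png
-rw-r--r-- 1 agent agent 1794104 Dec  6 22:22 wrist0.npz
-rw-r--r-- 1 agent agent  269529 Dec  6 22:22 wrist0.png
```

View pics/scene0.png

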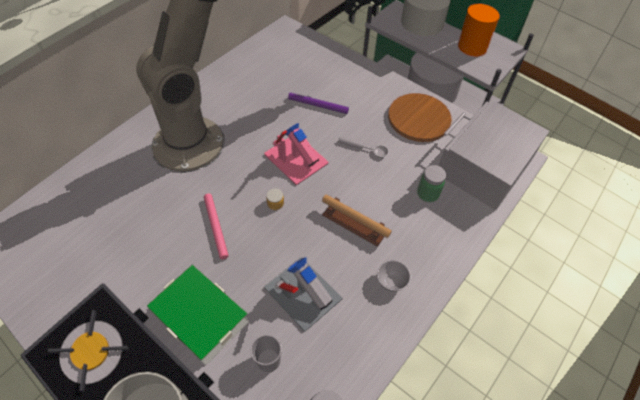

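View pics/side0.png

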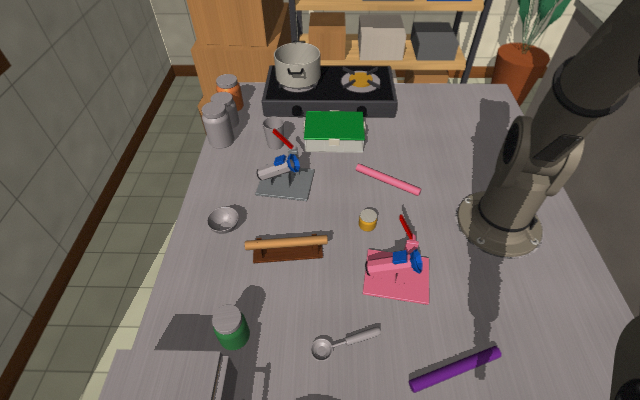

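View pics/wrist0.png

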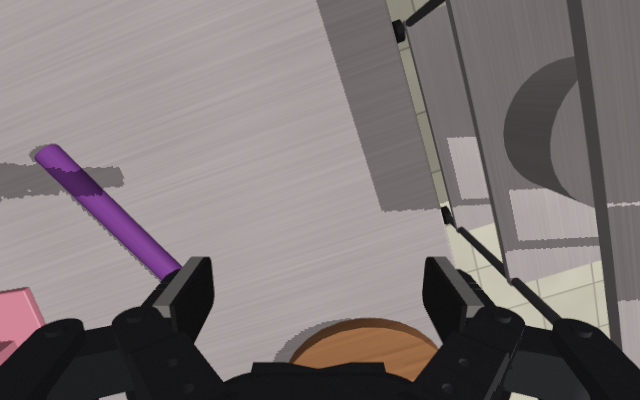

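Pin candidates in the scene view are the wooden bar in the brown rest (356,216), a pink bar (215,225) and a purple bar (318,103). I choose the wooden one. Dock candidates are the grey one (303,290) and the pink one (295,155). I choose the grey one. I'll check both in close crops.

```bash
python3 - <<'E'
from h import *
crop('scene0',250,180,410,340,5,'c1')
crop('side0',200,100,360,280,4,'c2')
s=load('scene0');
for n,pts in (('scene0',[(333,200),(384,233),(356,216),(305,265),(325,302)]),('side0',[(250,245),(324,241),(287,243),(294,162),(262,173)])):
    s=load(n)
    for p in pts: print(n,p,px2w(s,*p).round(4))
E
```

```text
scene0 (333, 200) [0.5305 0.1043 0.0563]
scene0 (384, 233) [0.7057 0.1121 0.0524]
scene0 (356, 216) [0.6134 0.1049 0.0544]
scene0 (305, 265) [ 0.6219 -0.1253  0.1093]
scene0 (325, 302) [ 0.7116 -0.1532  0.062 ]
side0 (250, 245) [0.6997 0.1288 0.0554]
side0 (324, 241) [0.5054 0.1103 0.0522]
side0 (287, 243) [0.6031 0.1195 0.0536]
side0 (294, 162) [ 0.6011 -0.1518  0.0919]
side0 (262, 173) [ 0.7002 -0.1337  0.0613]
```

View pics/c1.png

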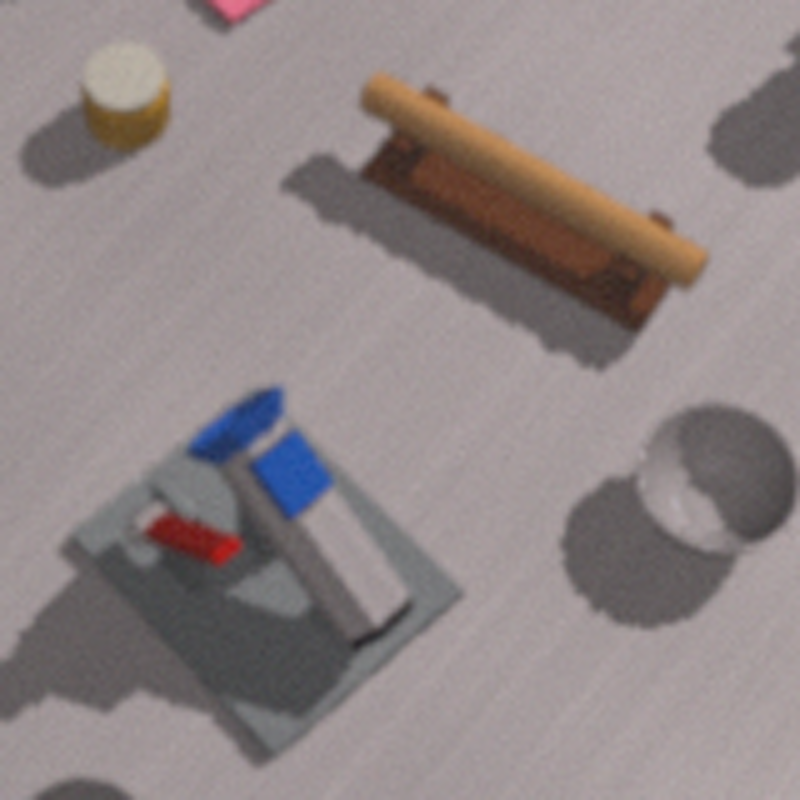

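View pics/c2.png

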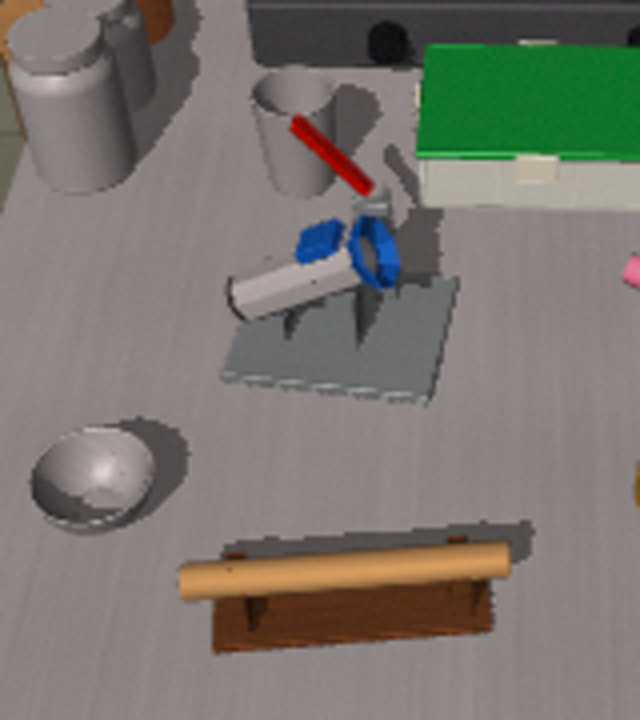

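```bash
python3 - <<'E'
from h import *
from scipy.optimize import least_squares
for n in('scene0','side0'):
    s=load(n);P=cloud(s);im=s['im'].astype(float)
    r,g,b=im[...,0],im[...,1],im[...,2]
    m=(abs(P[...,0]-.61)<.16)&(abs(P[...,1]-.12)<.07)&(P[...,2]>.038)&(r>b*1.5)&(r>110)
    Q=P[m]
    f=lambda p:np.hypot((Q[:,1]-p[0]-p[1]*(Q[:,0]-.6))/np.hypot(1,p[1]),Q[:,2]-p[2])-.013
    o=least_squares(f,[.12,0,.045],loss='soft_l1',f_scale=.002)
    t=Q[:,0]; print(n,len(Q),o.x.round(4),np.degrees(np.arctan(o.x[1])).round(2),np.percentile(t,[0,1,99,100]).round(4),np.sqrt(np.mean(o.fun**2)))
    # blue
    m=(abs(P[...,0]-.62)<.12)&(abs(P[...,1]+.14)<.12)&(b>r*1.5)&(b>g*1.4)&(b>60)
    Q=P[m]; print('blue',len(Q),Q.min(0).round(4),Q.max(0).round(4))
    m=(abs(P[...,0]-.62)<.15)&(abs(P[...,1]+.16)<.15)&(r>b*2)&(r>g*2)
    Q=P[m]; print('red',len(Q),Q.min(0).round(4),Q.max(0).round(4)); c=Q.mean(0); print(c, np.linalg.svd(Q-c)[2][0])
    # plate
    m=(abs(P[...,0]-.66)<.15)&(abs(P[...,1]+.16)<.15)&(abs(P[...,2]-.01)<.004)&(abs(r-g)<25)
    print('plate',m.sum())
E
```

```text
scene0 521 [0.1099 0.1087 0.0439] 6.21 [0.501  0.5041 0.7161 0.7188] 0.002521183702718921
blue 296 [ 0.5595 -0.1631  0.0076] [ 0.6603 -0.0825  0.1306]
red 95 [ 0.6142 -0.2183  0.0114] [ 0.667  -0.1586  0.1751]
[ 0.64313925 -0.20871932  0.14560725] [ 0.46891351 -0.193382    0.86181409]
plate 1599
side0 715 [0.1095 0.1061 0.0451] 6.05 [0.4973 0.5    0.7129 0.715 ] 0.0014892331626601893
blue 249 [ 0.5853 -0.2441  0.0012] [ 0.6594 -0.1056  0.1312]
red 116 [ 0.6098 -0.216   0.1066] [ 0.6637 -0.1937  0.1698]
[ 0.63687338 -0.2039378   0.14020593] [-0.65280538  0.09623654 -0.75138782]
plate 1100
```

```bash
python3 - <<'E'
from h import *
s=load('scene0')
print('scene');A=[px2w(s,250+u/5,180+v/5,z=.01)[:2] for u,v in((68,540),(262,752),(462,588))]
for a in A: print(a.round(4))
s=load('side0')
print('side');B=[px2w(s,200+u/4,100+v/4,z=.01)[:2] for u,v in((457,280),(428,394),(222,376))]
for a in B: print(a.round(4))
# model-based ICP-ish: sleeve upper generator points
for n in('scene0','side0'):
    s=load(n);P=cloud(s)
    m=(P[...,0]>.56)&(P[...,0]<.73)&(P[...,1]>-.18)&(P[...,1]<-.08)&(P[...,2]>.03)
    Q=P[m]; c=np.median(Q,0)
    from scipy.optimize import least_squares
    def f(p): # y at rim x, yaw ; rim x,y
        x,y,w,r=p; d=np.array([-np.cos(w)*np.cos(np.pi/6),-np.sin(w)*np.cos(np.pi/6),.5]) # out of mouth
        v=Q-[x,y,.105]; t=v@d; rad=np.linalg.norm(v-np.outer(t,d),axis=1)
        ok=(t<-55)|True
        return np.where((t<-.056)&(t>-.131),rad-r,0.)
    o=least_squares(f,[.585,-.135,0,.0225],loss='soft_l1',f_scale=.0015,x_scale=[.01,.01,.1,.001])
    x,y,w,r=o.x; print(n,len(Q),o.x.round(4),np.degrees(w))
E
```

```text
scene
[ 0.5501 -0.2112]
[ 0.7047 -0.2322]
[ 0.7267 -0.0966]
side
[ 0.5428 -0.2021]
[ 0.5608 -0.0767]
[ 0.7217 -0.0927]
scene0 961 [ 0.5669  0.1197 -4.8973  0.0551] -280.5970336386726
side0 765 [ 0.5781  0.0233 -3.4118  0.0315] -195.48121746753924
```

```bash
cat >> h.py <<'E'
def ori(pitch,yaw):
    """tool: jaw axis level, square to yaw dir; fingers tilted forward (along yaw) by pitch deg"""
    a,w=np.radians(pitch),np.radians(yaw); f=np.array([np.cos(w),np.sin(w),0]); z=np.array([-np.sin(w),np.cos(w),0])
    x=np.sin(a)*f+np.array([0,0,-np.cos(a)]); return np.stack([x,np.cross(z,x),z],1)
def plan(p1,R1,N,g,p0=None,R0=None):
    if p0 is None: p0,R0=tool()
    rv=R.from_matrix(R0.T@R1).as_rotvec(); 
    print('dist',np.linalg.norm(p1-p0)*1e3,'ang',np.degrees(np.linalg.norm(rv)))
    p=np.array(p0);Rc=np.array(R0)
    for i in range(N):
        pt=p0+(p1-p0)*(i+1)/N; Rt=R0@R.from_rotvec(rv*(i+1)/N).as_matrix()
        d=np.round(Rc.T@(pt-p)*1e3,1); r=np.round(R.from_matrix(Rc.T@Rt).as_rotvec()/np.radians(6),2)
        print(*d,*r,g)
        p=p+Rc@d*1e-3; Rc=Rc@R.from_rotvec(r*np.radians(6)).as_matrix()
    print('end',p.round(4))
E
python3 - <<'E'
from h import *
Rg=ori(15,6.1); print(Rg.round(3)); G=np.array([.568,.106,.045]); p=G+Rg[:,0]*(.019-.10)
plan(p,Rg,15,85)
E
```

```text
[[ 0.257 -0.96  -0.106]
 [ 0.028 -0.103  0.994]
 [-0.966 -0.259  0.   ]]
dist 636.0417544251258 ang 29.139800497095898
7.2 -32.3 -26.6 -0.28 -0.04 -0.16 85
7.6 -31.3 -27.5 -0.27 -0.03 -0.17 85
8.1 -30.4 -28.4 -0.28 -0.04 -0.16 85
8.4 -29.4 -29.4 -0.28 -0.04 -0.17 85
8.9 -28.4 -30.2 -0.27 -0.04 -0.16 85
9.2 -27.4 -31.1 -0.28 -0.03 -0.16 85
9.5 -26.3 -31.8 -0.28 -0.04 -0.17 85
9.9 -25.1 -32.7 -0.27 -0.04 -0.16 85
10.1 -24.1 -33.4 -0.28 -0.04 -0.17 85
10.4 -22.9 -34.2 -0.28 -0.03 -0.16 85
10.7 -21.7 -34.8 -0.27 -0.04 -0.17 85
10.9 -20.5 -35.4 -0.28 -0.04 -0.16 85
11.1 -19.3 -36.1 -0.28 -0.03 -0.16 85
11.2 -18.1 -36.7 -0.27 -0.04 -0.17 85
11.5 -16.7 -37.2 -0.28 -0.04 -0.16 85
end [0.5471 0.1038 0.1232]
```

```bash
python3 -m jog '7 -32 -27 -0.28 -0.04 -0.16 85;8 -31 -27.5 -0.28 -0.04 -0.16 85;8 -30 -28 -0.28 -0.04 -0.16 85;8.5 -29.5 -29.5 -0.28 -0.04 -0.16 85;9 -28.5 -30 -0.28 -0.04 -0.16 85' 60
python3 -m jog '9 -27.5 -31 -0.28 -0.04 -0.16 85;9.5 -26.5 -32 -0.28 -0.04 -0.16 85;10 -25 -32.5 -0.28 -0.04 -0.16 85;10 -24 -33.5 -0.28 -0.04 -0.16 85;10.5 -23 -34 -0.28 -0.04 -0.16 85'
```

```text
t: 0.65
eef_pos: [0.3285, 0.4592, 0.1944]
tool_rot: [0.566, -0.472, 0.52, 0.432]
contact_force: [0.9, 0.0, -1.2]
gripper_width: 0.993
t: 1.15
eef_pos: [0.4384, 0.2818, 0.1581]
tool_rot: [0.553, -0.529, 0.46, 0.45]
contact_force: [1.1, 0.3, 0.2]
gripper_width: 0.994
```

```bash
python3 -m jog '10.5 -22 -35 -0.28 -0.04 -0.16 85;11 -20.5 -35.5 -0.28 -0.04 -0.16 85;11 -19.5 -36 -0.28 -0.04 -0.16 85;11 -18 -36.5 -0.28 -0.04 -0.16 85;11.5 -17 -37 -0.28 -0.04 -0.16 85'
python3 - <<'E'
from h import *
snap('wrist','wrist1'); p,Rt=tool(); print(p,Rt.round(3)); c=bot.calibration('wrist'); T=c['T']; print((Rt.T@(T[:3,3]-p)).round(4)); print((Rt.T@T[:3,:3]).round(3),c['D'])
E
```

```text
t: 1.65
eef_pos: [0.549, 0.1048, 0.1214]
tool_rot: [-0.536, 0.582, -0.398, -0.464]
contact_force: [-0.5, -0.6, 0.2]
gripper_width: 0.994
[0.55152551 0.09585764 0.12061595] [[ 0.254 -0.962 -0.105]
 [ 0.029 -0.101  0.995]
 [-0.967 -0.256  0.002]]
[-0.1427  0.0695  0.0003]
[[ 0.001  0.278 -0.961]
 [ 0.     0.961  0.278]
 [ 1.    -0.001  0.001]] [-0.02442083  0.          0.          0.          0.        ]
```

View pics/wrist1.png

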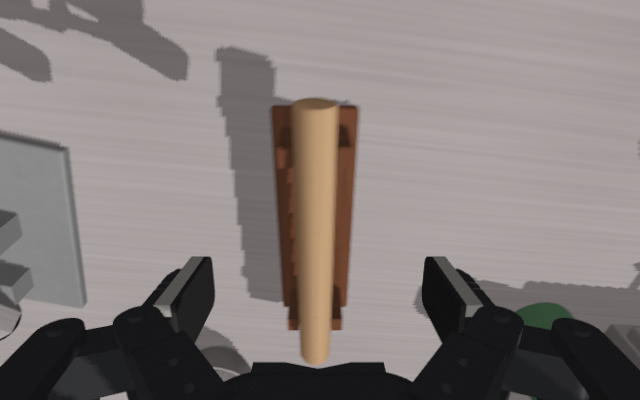

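```bash
python3 - <<'E'
from h import *
from scipy.optimize import least_squares
s=load('wrist1');P=cloud(s);im=s['im'].astype(float); r,g,b=im[...,0],im[...,1],im[...,2]
m=(abs(P[...,0]-.61)<.16)&(abs(P[...,1]-.12)<.07)&(P[...,2]>.042)&(P[...,2]<.07)&(r>130)&(r>b*1.2)
Q=P[m]; print(len(Q))
f=lambda p:np.hypot((Q[:,1]-p[0]-p[1]*(Q[:,0]-.6))/np.hypot(1,p[1]),Q[:,2]-p[2])-.013
o=least_squares(f,[.12,0,.045],loss='soft_l1',f_scale=.002)
t=Q[:,0]; print(o.x.round(4),np.degrees(np.arctan(o.x[1])).round(2),np.percentile(t,[0,1,99,100]).round(4))
print(tool()[0], proj(s,[.5,.0995,.045]),proj(s,[.715,.122,.045]))
Y=6.1; Rg=ori(15,Y); G=np.array([.568,.1065,.045]); 
plan(G+Rg[:,0]*.019,Rg,4,85)
E
```

```text
7806
[0.1097 0.1079 0.0451] 6.16 [0.5002 0.5021 0.713  0.7194]
[0.55152551 0.09585764 0.12061595] [317.47303725  99.64349987] [315.21830485 349.07321075]
dist 97.0111948216779 ang 0.23707943378536242
24.1 0.6 2.2 -0.01 0.0 -0.01 85
24.2 0.6 2.1 -0.0 0.01 -0.01 85
24.1 0.6 2.2 -0.01 -0.0 -0.0 85
24.2 0.7 2.2 -0.0 0.0 -0.01 85
end [0.5729 0.107  0.0266]
```

```bash
python3 -m jog '0 0 0 0 0 0 85;0 0 0 0 0 0 85'
python3 - <<'E'
from h import *
p,Rt=tool(); print(p)
Y=6.1; Rg=ori(15,Y); G=np.array([.568,.1065,.045]); 
plan(G+Rg[:,0]*.019,Rg,4,85)
E
```

```text
t: 1.9
eef_pos: [0.5481, 0.1065, 0.1215]
tool_rot: [-0.536, 0.581, -0.399, -0.464]
contact_force: [0.1, -0.0, -1.0]
gripper_width: 0.991
[0.54814112 0.10645101 0.12149535]
dist 98.0252621506496 ang 0.5712972990882258
24.5 0.0 -0.7 0.01 0.02 -0.01 85
24.5 0.1 -0.6 0.01 0.02 -0.02 85
24.5 0.1 -0.6 0.0 0.01 -0.01 85
24.5 0.2 -0.6 0.01 0.02 -0.01 85
end [0.5729 0.107  0.0266]
```

```bash
python3 -m jog '25 0 -0.5 0 0 0 85;25 0 -0.5 0 0 0 85;25 0 0 0 0 0 85;25 0 0 0 0 0 85;0 0 0 0 0 0 85'
python3 - <<'E'
from h import *
p,Rt=tool(); print(p,Rt.round(3),(Rt.T@(np.array([.568,.1065,.045])-p)).round(4)); print(bot.get_obs()['contact_force'])
E
```

```text
t: 2.4
eef_pos: [0.5717, 0.1108, 0.0224]
tool_rot: [-0.535, 0.581, -0.399, -0.466]
contact_force: [-0.3, -0.7, -0.4]
gripper_width: 0.996
[0.57174705 0.11077317 0.02239371] [[ 0.247 -0.962 -0.116]
 [ 0.035 -0.11   0.993]
 [-0.968 -0.25   0.006]] [-0.023  -0.0016 -0.0037]
[-0.34832548 -0.72763216 -0.41315092]
```

```bash
python3 -m jog '0 0 0 0 0 0 85;0 0 0 0 0 0 85'; python3 - <<'E'
from h import *
p,Rt=tool(); print(p,(Rt.T@(np.array([.568,.1065,.045])-p)).round(4),Rt.round(3))
E
```

```text
t: 2.6
eef_pos: [0.5739, 0.1097, 0.0263]
tool_rot: [-0.537, 0.582, -0.398, -0.464]
contact_force: [-0.7, 0.6, -0.4]
gripper_width: 0.998
[0.57394301 0.10973062 0.0262556 ] [-0.0197  0.0013 -0.0024] [[ 0.253 -0.961 -0.113]
 [ 0.035 -0.108  0.994]
 [-0.967 -0.256  0.007]]
```

```bash
python3 -m jog '3 0 -2 0 0 0 85;0 0 0 0 0 0 85;0 0 0 0 0 0 24;0 0 0 0 0 0 24;0 0 0 0 0 0 24' 60;python3 -m jog '0 0 0 0 0 0 15;0 0 0 0 0 0 15;0 0 0 0 0 0 15;0 0 0 0 0 0 15' 60
```

```text
t: 3.1
eef_pos: [0.5747, 0.1067, 0.0221]
tool_rot: [-0.537, 0.581, -0.399, -0.464]
contact_force: [-1.0, 0.4, -1.0]
gripper_width: 0.509
t: 3.5
eef_pos: [0.5747, 0.1068, 0.0222]
tool_rot: [-0.537, 0.581, -0.398, -0.464]
contact_force: [-2.9, -0.4, 5.4]
gripper_width: 0.289
```

```bash
python3 -m jog '-14.5 -4 0 0 0 0 15;-29 -8 0 0 0 0 15;-38.5 -10 0 0 0 0 15;-38.5 -10 0 0 0 0 15;-38.5 -10 0 0 0 0 15' 60; python3 -m jog '-20 -5 0 0 0 0 15;0 0 0 0 0 0 15;0 0 0 0 0 0 15' 60
python3 - <<'E'
from h import *
snap('side','side2');snap('wrist','wrist2');p,Rt=tool(); print(p,bot.get_obs()['gripper_width'])
crop('side2',180,60,400,280,3,'c3')
E
```

```text
t: 4.0
eef_pos: [0.5742, 0.1054, 0.1873]
tool_rot: [-0.536, 0.581, -0.399, -0.464]
contact_force: [0.7, -0.5, -2.0]
gripper_width: 0.289
t: 4.3
eef_pos: [0.5741, 0.1054, 0.2062]
tool_rot: [-0.536, 0.581, -0.399, -0.464]
contact_force: [-0.2, -0.8, -1.7]
gripper_width: 0.282
[0.57342605 0.10525935 0.20493846] 0.28464045332717763
```

View pics/c3.png

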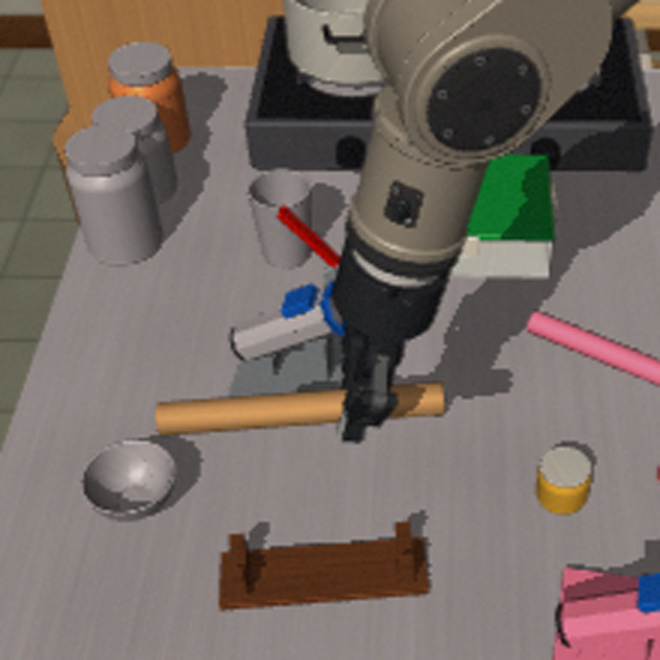

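View pics/wrist2.png

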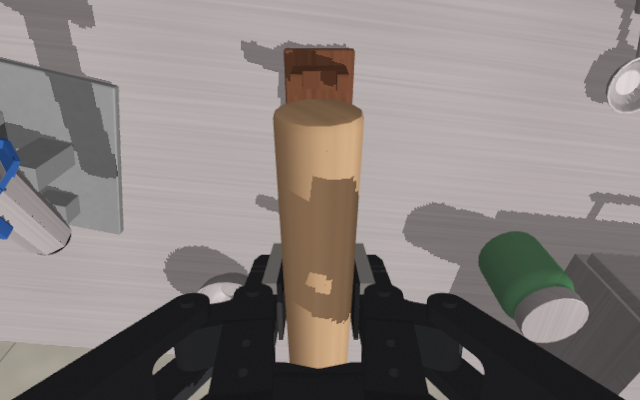

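```bash
cat >> h.py <<'E'
from scipy.optimize import least_squares
def pinfit(fn,pt,Rt,k=1.25):
    s=load(fn);P=cloud(s);im=s['im'].astype(float); r,g,b=im[...,0],im[...,1],im[...,2]
    Q=(P-pt)@Rt   # tool frame
    m=(abs(Q[...,2])<.03)&(abs(Q[...,0]+.019)<.09)&(abs(Q[...,1])<.19)&(r>b*k)&(r>45)
    Q=Q[m]
    f=lambda p:np.hypot((Q[:,0]-p[0]-p[1]*Q[:,1])/np.hypot(1,p[1]),(Q[:,2]-p[2]-p[3]*Q[:,1])/np.hypot(1,p[3]))-.013
    o=least_squares(f,[-.019,.26,0,0],loss='soft_l1',f_scale=.002)
    ok=abs(o.fun)<.005
    print(fn,len(Q),ok.sum(),'x0 %.4f slope %.2f z0 %.4f yaw %.2f'%(o.x[0],np.degrees(np.arctan(o.x[1])),o.x[2],np.degrees(np.arctan(o.x[3]))),'y range',np.percentile(Q[ok,1],[.5,1,99,99.5]).round(4))
    return o.x
E
python3 - <<'E'
from h import *
p,Rt=tool()
pinfit('wrist2',p,Rt);pinfit('side2',p,Rt)
E
```

```text
wrist2 19791 16042 x0 -0.0479 slope -13.93 z0 0.0006 yaw -0.06 y range [-0.0323 -0.0312  0.0641  0.0643]
side2 876 870 x0 -0.0249 slope -15.04 z0 -0.0004 yaw 0.08 y range [-0.1455 -0.1442  0.0634  0.0646]
```

```bash
python3 - <<'E'
from h import *
f=np.array([.991,-.134]);l=np.array([-.134,-.991])
s=load('scene0'); a=px2w(s,250+238/5,180+425/5,z=.105); print(a,a[:2]@f,a[:2]@l)
s=load('side0'); a=px2w(s,200+374/4,100+252/4,z=.105); print(a,a[:2]@f,a[:2]@l)
crop('scene0',280,240,350,310,10,'c4');crop('side0',245,135,325,205,10,'c5')
E
```

```text
[ 0.60639995 -0.13579098  0.105     ] 0.6191383428177907 0.05331126353697749
[ 0.6004829 -0.1334617  0.105    ] 0.6129624247375972 0.05179583952839518
```

View pics/c4.png

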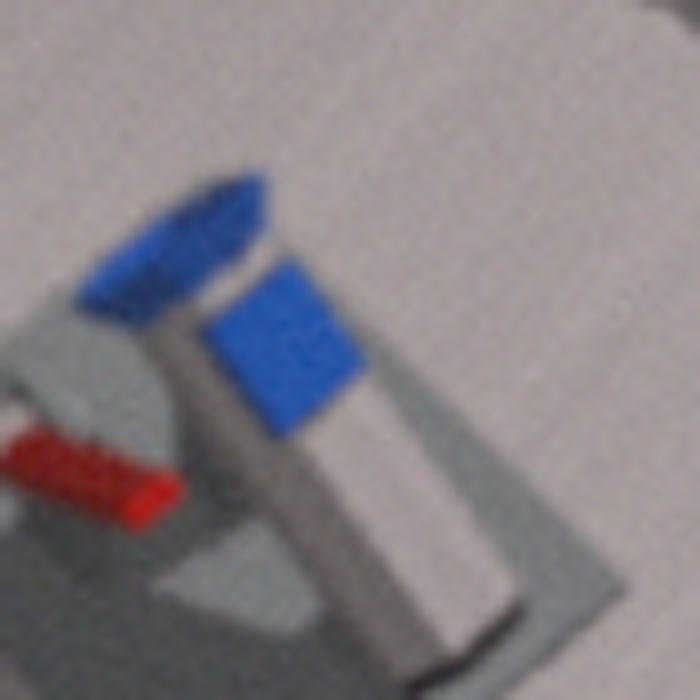

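View pics/c5.png

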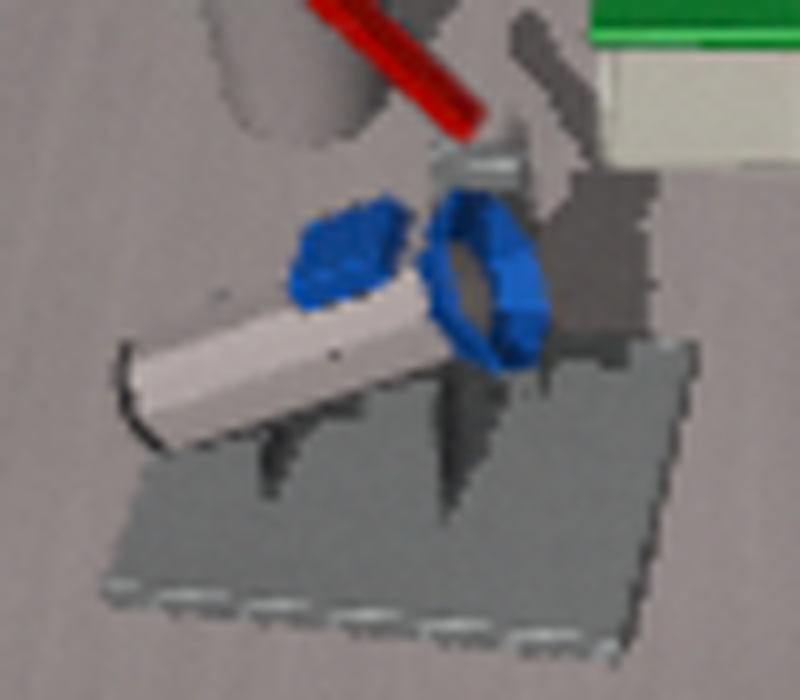

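```bash
cat >> h.py <<'E'
SL=15.04; X0=-.0249; LT=.152
def bore(yaw): w=np.radians(yaw); c=np.cos(np.pi/6); return np.array([-np.cos(w)*c,-np.sin(w)*c,.5])
def feed(M,yaw,out,off=(0,0,0)):
    """tool pose with pin along bore, tip 'out' m outside rim"""
    Rt=ori(SL-30,yaw); b=bore(yaw)
    return M+np.array(off)+b*(out+LT)-Rt@np.array([X0,0,0]),Rt
M=np.array([.600,-.1335,.105]); YAW=-7.7
E
python3 - <<'E'
from h import *
p,Rt=feed(M,YAW,.06,(0,.11,.06)); print(p,Rt.round(3)); plan(p,Rt,6,15)
E
```

```text
[0.41168823 0.00196075 0.24694395] [[-0.256 -0.957  0.134]
 [ 0.035  0.129  0.991]
 [-0.966  0.258  0.   ]]
dist 196.45401958397025 ang 32.58721328837861
-14.0 26.0 -14.0 0.4 0.01 0.81 15
-11.8 26.5 -15.2 0.39 0.0 0.82 15
-9.5 26.8 -16.3 0.4 0.01 0.81 15
-7.3 26.8 -17.4 0.4 0.01 0.81 15
-4.9 26.6 -18.5 0.4 0.0 0.82 15
-2.7 26.1 -19.6 0.39 0.01 0.81 15
end [0.4117 0.0019 0.247 ]
```

```bash
python3 -m jog '-14 26 -14 0.4 0 0.81 15;-12 26.5 -15 0.4 0 0.81 15;-9.5 27 -16.5 0.4 0 0.81 15;-7.5 27 -17.5 0.4 0 0.81 15;-5 26.5 -18.5 0.4 0 0.81 15';python3 -m jog '-2.5 26 -19.5 0.4 0 0.81 15;0 0 0 0 0 0 15;0 0 0 0 0 0 15;0 0 0 0 0 0 15'
python3 - <<'E'
from h import *
p,Rt=tool(); print(p,Rt.round(3));snap('wrist','wrist3');snap('side','side3');snap('scene','scene3');pinfit('side3',p,Rt);pinfit('scene3',p,Rt);print(bot.get_obs()['q'].round(2))
E
```

```text
t: 4.9
eef_pos: [0.4377, 0.0188, 0.2408]
tool_rot: [0.483, -0.424, 0.56, 0.523]
contact_force: [-0.5, -1.2, -1.9]
gripper_width: 0.286
t: 5.3
eef_pos: [0.4126, 0.0029, 0.2475]
tool_rot: [0.47, -0.392, 0.586, 0.531]
contact_force: [-0.5, -0.4, -1.1]
gripper_width: 0.288
[0.41256593 0.00289002 0.24752454] [[-0.251 -0.959  0.135]
 [ 0.04   0.129  0.991]
 [-0.967  0.254  0.006]]
side3 770 541 x0 -0.0277 slope -9.91 z0 0.0037 yaw -5.92 y range [-0.1424 -0.1414  0.0681  0.0694]
scene3 704 672 x0 -0.0230 slope -15.23 z0 0.0002 yaw -0.03 y range [-0.1457 -0.1448  0.0631  0.0646]
[-0.27  0.17  0.19  1.98 -0.1   1.24  1.4 ]
```

View pics/wrist3.png

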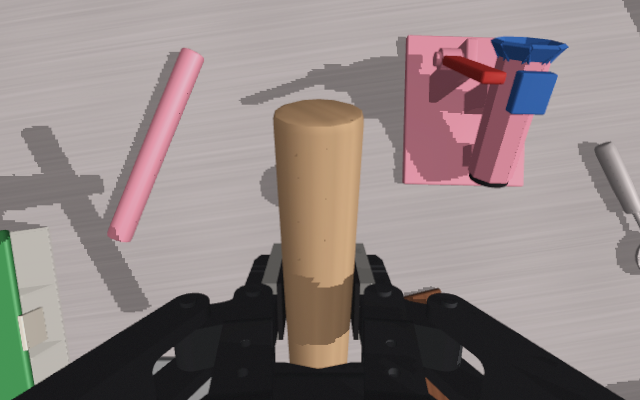

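View pics/side3.png

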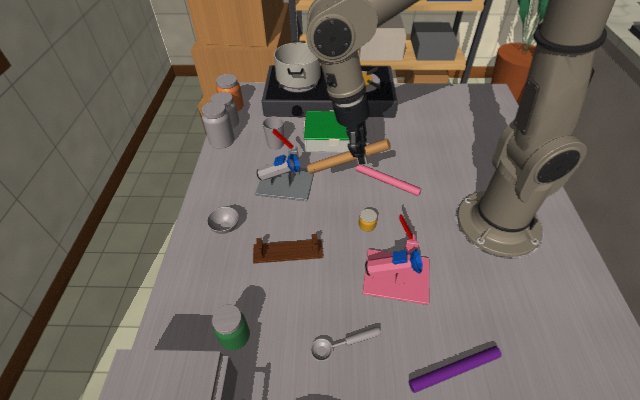

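```bash
python3 - <<'E'
from h import *
p,Rt=tool()
pinfit('side3',p,Rt,1.6);pinfit('scene3',p,Rt,1.6);pinfit('scene0',p,Rt,1.6) if 0 else 0
ph=np.radians(22.5)
def sd(n,M0,yaw,names):
    s=load(n);P=cloud(s);im=s['im'].astype(float);r,g,b=im[...,0],im[...,1],im[...,2]
    d=bore(yaw);v=P-M0;t=v@d;rad=np.linalg.norm(v-t[...,None]*d,axis=-1)
    m=(t<-.056)&(t>-.125)&(rad<.032)&(P[...,2]>.016)&(b<r*1.3)
    return P[m]
for n in('side0','scene0'):
  M0,yaw=M.copy(),YAW
  for it in range(4):
    Q=sd(n,M0,yaw,n)
    def f(q):
        d=bore(q[2]*10);l=np.cross(np.array([0,0,1]),d);l/=np.linalg.norm(l);k=np.cross(d,l)
        v=Q-[q[0],q[1],.105+0*q[0]];a=v@l;c=v@k
        # octagon: across flats 43 (flat faces at multiples of 45deg)
        ang=np.arange(8)*np.pi/4
        h=np.max(np.outer(a,np.cos(ang))+np.outer(c,np.sin(ang)),axis=1)
        return np.r_[h-.0215,(q[:2]@[.991,-.134]-.6115)/.0005*.05*0+0]
    # fix f-coordinate .612; solve lateral, yaw
    g=lambda x:f(np.array([.612*.991-.134*x[0],-.612*.134-.991*x[0],x[1]]))
    o=least_squares(g,[.052,yaw/10],loss='soft_l1',f_scale=.0015)
    lat,yaw=o.x[0],o.x[1]*10; M0=np.array([.612*.991-.134*lat,-.612*.134-.991*lat,.105])
  print(n,len(Q),'lat %.4f yaw %.2f'%(lat,yaw),M0.round(4),np.median(abs(o.fun)),np.median(o.fun))
E
```

```text
side3 726 519 x0 -0.0275 slope -9.79 z0 0.0039 yaw -6.07 y range [-0.1424 -0.1412  0.0678  0.0686]
scene3 614 600 x0 -0.0222 slope -15.04 z0 -0.0001 yaw -0.17 y range [-0.1449 -0.1441  0.0617  0.0628]
side0 275 lat 0.0591 yaw -5.58 [ 0.5986 -0.1406  0.105 ] 0.0012471672033174067 -0.0003096287981117305
scene0 461 lat 0.0534 yaw -6.27 [ 0.5993 -0.1349  0.105 ] 0.001581122591585304 -0.0012238562206403243
```

```bash
python3 - <<'E'
from h import *
p,Rt=tool(); plan(np.array([.64,-.015,.31]),ori(3,0),7,15)
E
```

```text
dist 236.38883137788213 ang 19.270552438822158
-16.8 -29.2 1.9 -0.18 0.03 -0.42 15
-15.5 -30.0 1.3 -0.19 0.02 -0.42 15
-14.2 -30.6 0.6 -0.18 0.03 -0.42 15
-12.8 -31.3 0.0 -0.18 0.03 -0.42 15
-11.4 -31.8 -0.6 -0.18 0.03 -0.42 15
-10.1 -32.2 -1.2 -0.19 0.02 -0.42 15
-8.5 -32.6 -1.9 -0.18 0.03 -0.42 15
end [ 0.64  -0.015  0.31 ]
```

```bash
python3 -m jog '-17 -29 2 -0.18 0.03 -0.42 15;-15.5 -30 1.3 -0.18 0.03 -0.42 15;-14 -30.5 0.6 -0.18 0.03 -0.42 15;-13 -31.5 0 -0.18 0.03 -0.42 15;-11.5 -32 -0.6 -0.18 0.02 -0.42 15';python3 -m jog '-10 -32 -1.2 -0.18 0.02 -0.42 15;-8.5 -32.5 -2 -0.18 0.02 -0.42 15;0 0 0 0 0 0 15;0 0 0 0 0 0 15;0 0 0 0 0 0 15'
python3 - <<'E'
from h import *
p,Rt=tool(); print(p,Rt.round(3));snap('wrist','wrist4');print(bot.get_obs()['q'].round(2))
E
```

```text
t: 5.95
eef_pos: [0.5764, -0.0101, 0.2932]
tool_rot: [0.503, -0.48, 0.517, 0.5]
contact_force: [0.7, -0.4, -1.9]
gripper_width: 0.284
t: 6.45
eef_pos: [0.6386, -0.0157, 0.3098]
tool_rot: [0.513, -0.511, 0.488, 0.487]
contact_force: [-0.5, -0.5, -2.3]
gripper_width: 0.289
[ 0.63863689 -0.01569661  0.30975926] [[ 0.05  -0.999  0.003]
 [ 0.001  0.003  1.   ]
 [-0.999 -0.05   0.001]]
[-0.23  0.33  0.2   1.6  -0.07  1.16  1.56]
```

View pics/wrist4.png

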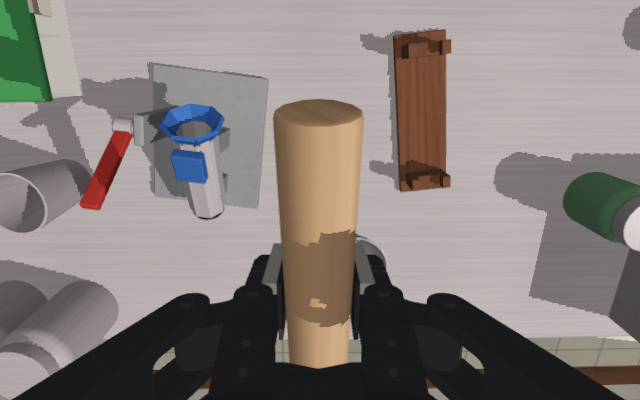

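The whole grey dock is visible: the plate spans (150,63) to (268,208), the blue mouth is at (192,123) and the red lever runs (122,130) to (92,205). I'll enlarge it.

```bash
python3 - <<'E'
from h import *
crop('wrist4',70,50,280,230,3.8,'c6')
E
```

```text
(no output)
```

View pics/c6.png

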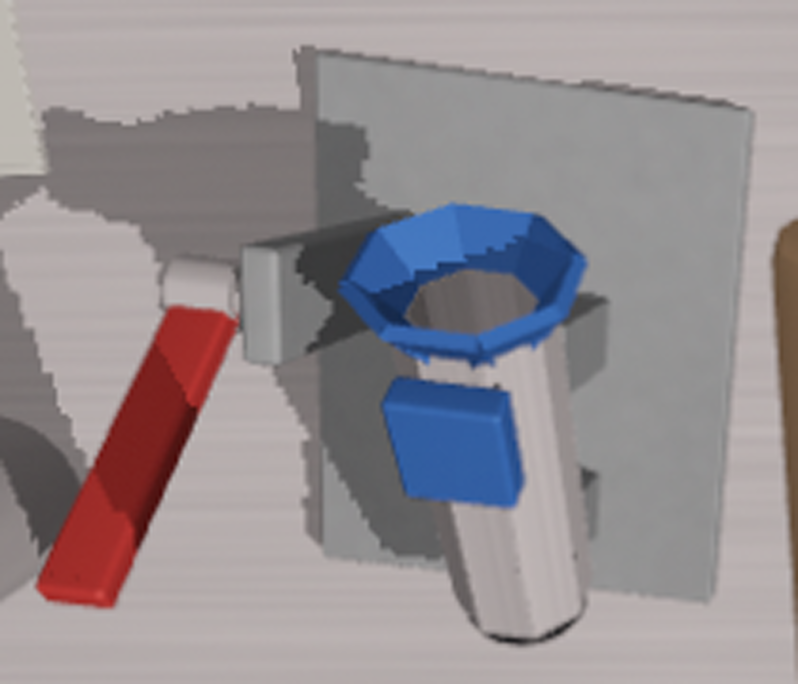

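```bash
python3 - <<'E'
from h import *
s=load('wrist4'); k=3.8
px=lambda u,v:(70+u/k,50+v/k)
C=[px(318,53),px(750,108),px(714,600),px(325,556)]; W=[px2w(s,*c,z=.01) for c in C]
for w in W: print(w.round(4),end=' ')
print(); f=lambda a,b:np.degrees(np.arctan2(b[1]-a[1],b[0]-a[0]))
print('long',f(W[0],W[3]),f(W[1],W[2]),'short',f(W[1],W[0])+90,f(W[2],W[3])+90,[np.linalg.norm(W[i]-W[(i+1)%4]) for i in range(4)])
m=px2w(s,*px(463,278),z=.105); print('rim',m)
P=cloud(s)
# depth points on rim? sleeve fit with octagon, free lat,yaw; fixed f
im=s['im'].astype(float);r,g,b=im[...,0],im[...,1],im[...,2]
M0=m.copy();yaw=-7.
for it in range(5):
    d=bore(yaw);v=P-M0;t=v@d;rad=np.linalg.norm(v-t[...,None]*d,axis=-1)
    mk=(t<-.056)&(t>-.125)&(rad<.030)&(P[...,2]>.02)&(b<r*1.3)
    Q=P[mk]
    def h(x,dz=0):
        w=np.radians(x[1]*10);ff=np.array([np.cos(w),np.sin(w)]);ll=np.array([np.sin(w),-np.cos(w)])
        mm=np.r_[m[:2]+ll*x[0],.105+x[2]]; d=bore(x[1]*10);l=np.r_[-ll,0];kk=np.cross(d,l);v=Q-mm;a=v@l;c=v@kk;ang=np.arange(8)*np.pi/4
        return np.max(np.outer(a,np.cos(ang))+np.outer(c,np.sin(ang)),axis=1)-.0215,mm
    o=least_squares(lambda x:h(x)[0],[0,yaw/10,0],loss='soft_l1',f_scale=.001)
    yaw=o.x[1]*10;M0=h(o.x)[1]
print(len(Q),o.x,yaw,M0,np.median(abs(o.fun)))
mk=(b>r*1.5)&(b>80); Q=P[mk]; v=Q-M0; d=bore(yaw); t=v@d; print('blue t',np.percentile(t,[1,5,50,95,99]).round(4))
# red lever
mk=(r>g*2)&(r>b*2)&(P[...,2]>.08); Q=P[mk]; c=Q.mean(0);print('red',len(Q),c,np.linalg.svd(Q-c,full_matrices=False)[2])
w=np.radians(yaw);e=np.array([[-np.cos(w),-np.sin(w),0],[np.sin(w),-np.cos(w),0],[0,0,1]])
L=(Q-[M0[0],M0[1],0])@e.T; print('lever dock frame', L.min(0).round(4),L.max(0).round(4)); q=np.polyfit(L[:,0],L[:,2],1); print(np.degrees(np.arctan(q[0])))
E
```

```text
[ 0.5478 -0.2062  0.01  ] [ 0.5649 -0.0744  0.01  ] [ 0.7269 -0.0948  0.01  ] [ 0.7103 -0.2281  0.01  ] 
long -7.692533407343801 -7.154315992283027 short -7.3942039424650545 -7.066004602944815 [np.float64(0.1328369919695892), np.float64(0.16323643286279757), np.float64(0.13437659116557668), np.float64(0.16400695161152296)]
rim [ 0.60448321 -0.13590793  0.105     ]
1399 [ 0.00077314 -0.71256997 -0.00267255] -7.1256997164768325 [ 0.6043873  -0.13667509  0.10232745] 0.0005013709471899906
blue t [nan nan nan nan nan]
red 1620 [ 0.64043188 -0.20503654  0.14239656] [[ 0.6559296  -0.09463866  0.74886573]
 [-0.25209845 -0.96260755  0.0991619 ]
 [-0.71147925  0.25383112  0.65526104]]
lever dock frame [-0.0724  0.0561  0.1063] [-0.0145  0.0732  0.1713]
-48.222176755153
```

```bash
cat >> h.py <<'E'
X0=-.024; M=np.array([.602,-.1365,.1045]); YAW=-7.2
E
python3 - <<'E'
from h import *
p,Rt=feed(M,YAW,.05,(0,0,.08)); print(p); plan(p,Rt,8,15)
E
```

```text
[ 0.42229568 -0.11379807  0.26231345]
dist 242.24647589731575 ang 19.17158289431376
4.6 27.3 -12.3 0.15 -0.01 0.37 15
5.6 26.9 -12.8 0.14 -0.02 0.37 15
6.6 26.4 -13.2 0.15 -0.01 0.37 15
7.6 26.0 -13.6 0.14 -0.02 0.38 15
8.6 25.4 -14.0 0.15 -0.01 0.37 15
9.6 24.9 -14.4 0.15 -0.02 0.37 15
10.4 24.2 -14.7 0.14 -0.01 0.37 15
11.4 23.6 -15.2 0.15 -0.01 0.37 15
end [ 0.4223 -0.1138  0.2623]
```

```bash
python3 -m jog '4.5 27.5 -12.5 0.15 -0.01 0.37 15;5.5 27 -13 0.15 -0.01 0.37 15;6.5 26.5 -13 0.15 -0.01 0.37 15;7.5 26 -13.5 0.15 -0.02 0.37 15;8.5 25.5 -14 0.15 -0.02 0.37 15';python3 -m jog '9.5 25 -14.5 0.15 -0.01 0.37 15;10.5 24 -14.5 0.15 -0.02 0.37 15;11.5 23.5 -15 0.15 -0.01 0.37 15;0 0 0 0 0 0 15;0 0 0 0 0 0 15'
python3 - <<'E'
from h import *
p,Rt=tool(); print(p,Rt.round(3))
p,Rt=feed(M,YAW,.02,(0,0,0)); plan(p,Rt,4,15)
E
```

```text
t: 7.0
eef_pos: [0.5022, -0.0775, 0.2808]
tool_rot: [0.486, -0.439, 0.552, 0.516]
contact_force: [-0.0, 0.0, -1.7]
gripper_width: 0.287
t: 7.5
eef_pos: [0.4227, -0.1134, 0.2629]
tool_rot: [0.467, -0.394, 0.587, 0.531]
contact_force: [-0.5, 0.1, -1.4]
gripper_width: 0.287
[ 0.42274971 -0.11339202  0.26294681] [[-0.252 -0.959  0.129]
 [ 0.033  0.125  0.992]
 [-0.967  0.255 -0.   ]]
dist 98.99671095516163 ang 0.31529712973208235
21.5 -12.3 -0.1 -0.01 0.0 0.01 15
21.5 -12.3 -0.1 -0.01 0.0 0.01 15
21.4 -12.3 -0.1 -0.01 0.01 0.01 15
21.5 -12.3 -0.1 -0.01 -0.0 0.01 15
end [ 0.4481 -0.117   0.1673]
```

```bash
python3 -m jog '21.5 -12.5 0 0 0 0 15;21.5 -12.5 0 0 0 0 15;21.5 -12 0 0 0 0 15;21.5 -12 0 0 0 0.04 15;0 0 0 0 0 0 15';python3 -m jog '0 0 0 0 0 0 15;0 0 0 0 0 0 15'
python3 - <<'E'
from h import *
p,Rt=tool(); print(p,Rt.round(3),bot.get_obs()['contact_force'])
snap('side','side5');snap('scene','scene5')
crop('side5',220,100,400,240,4.4,'c7');crop('scene5',220,200,380,320,5,'c8')
pt=p-Rt@[0,0,0]
for n in('side5','scene5'):
    s=load(n);P=cloud(s);im=s['im'].astype(float);r,g,b=im[...,0],im[...,1],im[...,2]
    Q=(P-p)@Rt
    m=(abs(Q[...,2])<.03)&(abs(Q[...,0]+.019)<.09)&(abs(Q[...,1])<.19)&(r>g*1.2)&(g>b*1.15)&(r>60)
    Q=Q[m]
    f=lambda q:np.hypot((Q[:,0]-q[0]-q[1]*Q[:,1])/np.hypot(1,q[1]),(Q[:,2]-q[2]-q[3]*Q[:,1]))-.013
    o=least_squares(f,[-.019,-.26,0,0],loss='soft_l1',f_scale=.002);ok=abs(o.fun)<.004
    print(n,len(Q),ok.sum(),'x0 %.4f slope %.2f z0 %.4f yaw %.2f'%(o.x[0],np.degrees(np.arctan(o.x[1])),o.x[2],np.degrees(np.arctan(o.x[3]))),Q[ok,1].min(),Q[ok,1].max())
E
```

```text
t: 8.0
eef_pos: [0.4481, -0.1156, 0.1651]
tool_rot: [0.464, -0.393, 0.588, 0.533]
contact_force: [-0.2, 0.3, -2.4]
gripper_width: 0.291
t: 8.2
eef_pos: [0.4491, -0.1167, 0.1684]
tool_rot: [0.466, -0.394, 0.587, 0.532]
contact_force: [0.7, -0.4, -1.4]
gripper_width: 0.286
[ 0.44909602 -0.11674915  0.16843245] [[-0.255 -0.958  0.128]
 [ 0.033  0.124  0.992]
 [-0.966  0.257 -0.   ]] [ 0.71728222 -0.35570875 -1.39200673]
side5 542 522 x0 -0.0226 slope -14.96 z0 -0.0008 yaw 0.05 -0.14374486116647556 0.07008060418386715
scene5 594 566 x0 -0.0222 slope -15.01 z0 -0.0007 yaw -0.22 -0.14628190136624095 0.06492018739763572
```

View pics/c7.png

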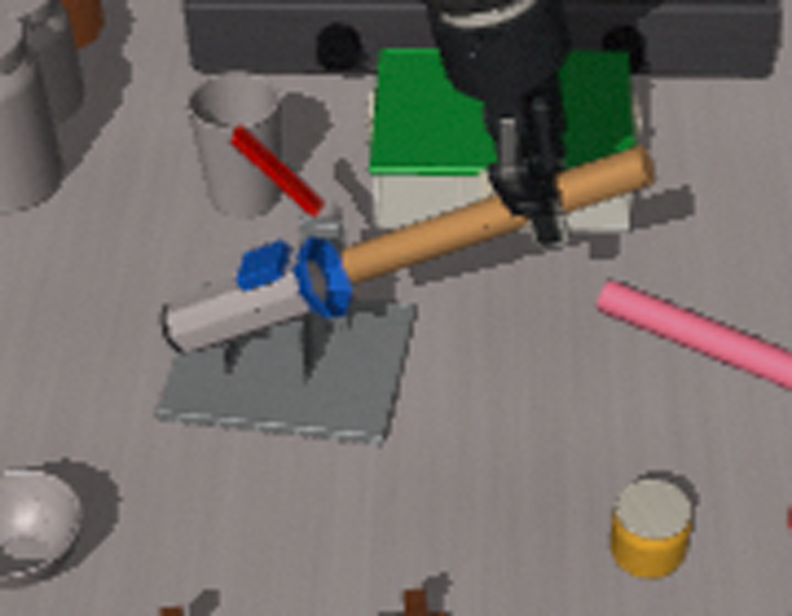

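View pics/c8.png

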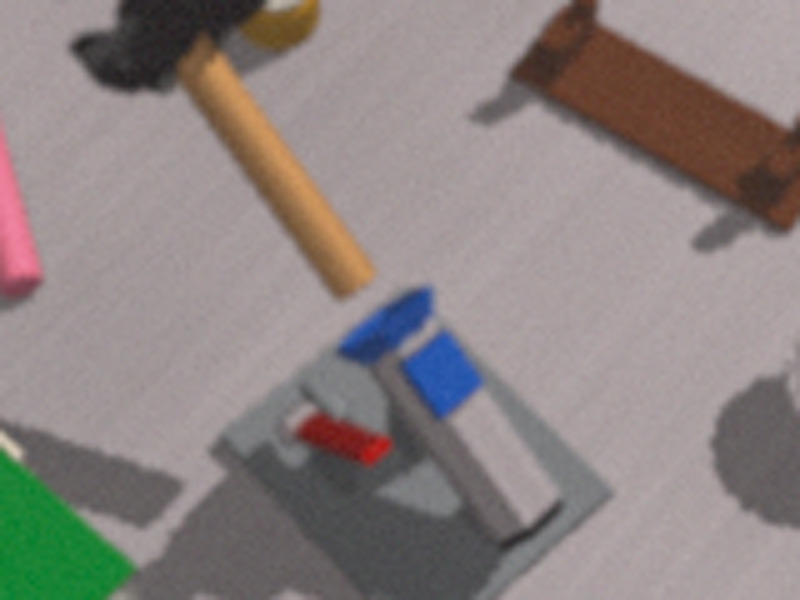

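```bash
python3 - <<'E'
from h import *
def draw(fn,M,yaw,box,k,out):
    s=load(fn);u0,v0,u1,v1=box
    im=cv2.resize(cv2.imread('pics/'+fn+'.png')[v0:v1,u0:u1],None,fx=k,fy=k,interpolation=cv2.INTER_CUBIC)
    b=bore(yaw);l=np.cross([0,0,1],b);l/=np.linalg.norm(l);kk=np.cross(b,l)
    def ring(t,h,col):
        R_=h/np.cos(np.pi/8);pts=[proj(s,M+b*t+R_*(np.cos(a)*l+np.sin(a)*kk)) for a in np.pi/8+np.arange(8)*np.pi/4]
        pts=((np.array(pts)+.5-[u0,v0])*k-.5).round().astype(int);cv2.polylines(im,[pts],True,col,1)
    ring(0,.029,(0,255,255));ring(-.131,.0215,(0,255,0));ring(-.06,.0215,(0,255,0))
    a=[((proj(s,M+b*t)+.5-[u0,v0])*k-.5).round().astype(int) for t in(-.131,.25)];cv2.line(im,tuple(map(int,a[0])),tuple(map(int,a[1])),(255,255,0),1)
    cv2.imwrite('pics/'+out+'.png',im)
draw('side5',M,YAW,(240,120,370,200),6,'d1');draw('scene5',M,YAW,(250,200,350,310),5.4,'d2');draw('wrist4',M,YAW,(70,50,280,230),3.3,'d3')
E
```

```text
(no output)
```

View pics/d1.png

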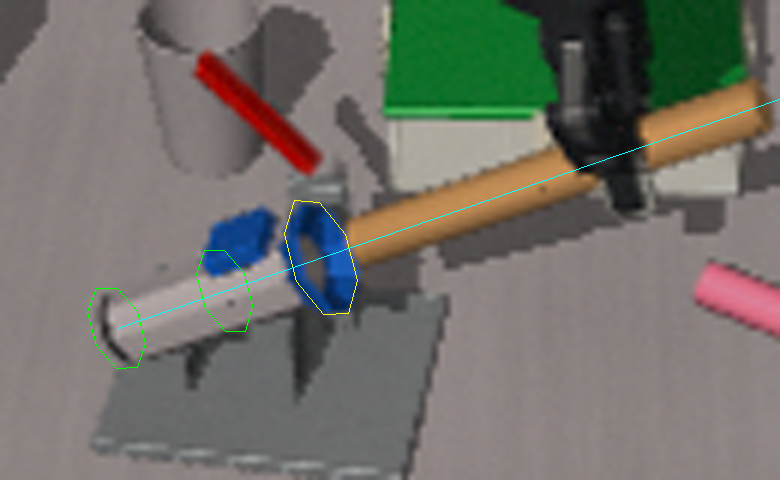

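View pics/d2.png

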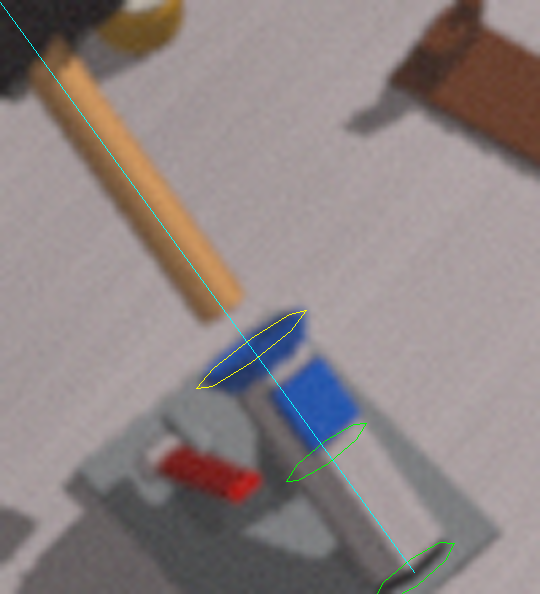

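View pics/d3.png

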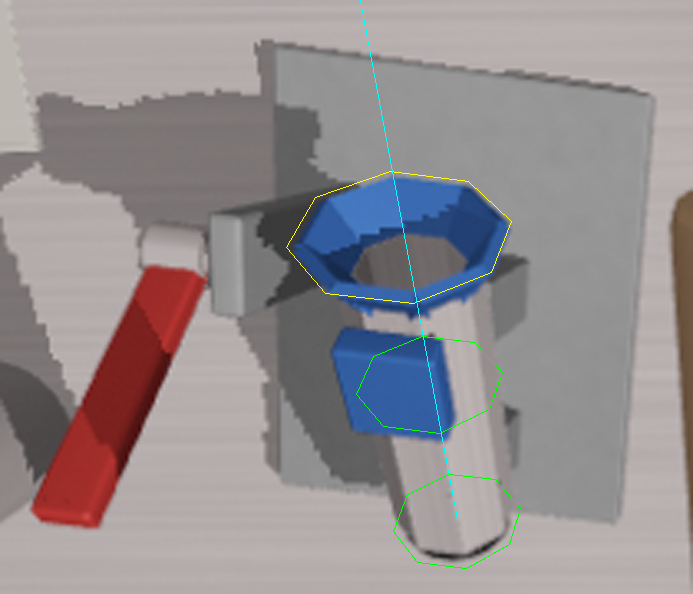

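```bash
python3 -m jog '1.3 -5 0 0 0 0 15;1.5 -5.8 0 0 0 0 15;1.5 -5.8 0 0 0 0 15;1.5 -5.8 0 0 0 0 15;1.3 -5 0 0 0 0 15';python3 -m jog '0.5 -2 0 0 0 0 15;0.5 -2 0 0 0 0 15;0.5 -2 0 0 0 0 15;0.5 -2 0 0 0 0 15;0 0 0 0 0 0 15'; cat >> h.py <<'E'
def rep(tip=True):
    o=bot.get_obs();p,Rt=tool();F=np.array(o['contact_force']);b=bore(YAW);l=np.cross([0,0,1],b);l/=np.linalg.norm(l);k=np.cross(b,l)
    G=p+Rt@np.array([X0,0,0]);u=Rt@np.array([np.sin(np.radians(SL)),-np.cos(np.radians(SL)),0]);T=G+LT*u-M
    Fc=F-np.array([-.1,0,-1.6])
    print('t %.2f depth %.1f lat %.1f up %.1f mm | F bore %.1f lat %.1f up %.1f | mom'%(o['t'],-T@b*1e3,T@l*1e3,T@k*1e3,Fc@b,Fc@l,Fc@k),np.round(o['torque'],2),'w %.3f'%o['gripper_width'],'angle err',np.degrees(u@l).round(2),np.degrees(u@k).round(2))
E
python3 -c "
from h import *;rep()"
```

```text
t: 8.8
eef_pos: [0.4733, -0.1201, 0.1528]
tool_rot: [0.465, -0.393, 0.588, 0.532]
contact_force: [0.1, -0.0, -1.7]
gripper_width: 0.287
t: 9.3
eef_pos: [0.48, -0.121, 0.1492]
tool_rot: [0.466, -0.393, 0.588, 0.532]
contact_force: [1.1, -0.7, -1.5]
gripper_width: 0.29
t 9.30 depth 17.0 lat 0.4 up 0.3 mm | F bore -1.1 lat 0.6 up 0.8 | mom [-0.09 -0.33 -0.03] w 0.290 angle err 0.19 -0.06
```

```bash
python3 -m jog '0.8 -2.9 0 0 0 0 15;0.8 -2.9 0 0 0 0 15;0.8 -2.9 0 0 0 0 15;0.8 -2.9 0 0 0 0 15;0 0 0 0 0 0 15' >/dev/null; python3 -c "
from h import *;rep()"; python3 -m jog '0.8 -2.9 0 0 0 0 15;0.8 -2.9 0 0 0 0 15;0.8 -2.9 0 0 0 0 15;0.8 -2.9 0 0 0 0 15;0 0 0 0 0 0 15'>/dev/null; python3 -c "
from h import *;rep()"
```

```text
t 9.80 depth 29.2 lat 0.4 up 0.0 mm | F bore -0.0 lat 0.0 up -0.4 | mom [-0.02 -0.33  0.  ] w 0.289 angle err 0.19 -0.07
t 10.30 depth 41.2 lat 0.4 up -0.0 mm | F bore -0.2 lat 0.0 up 0.0 | mom [ 0.   -0.25  0.01] w 0.284 angle err 0.19 -0.06
```

```bash
python3 -m jog '0.5 -1.9 0 0 0 0 15;0.5 -1.9 0 0 0 0 15;0.5 -1.9 0 0 0 0 15;0.5 -1.9 0 0 0 0 15;0 0 0 0 0 0 15' >/dev/null; python3 -c "
from h import *;rep()"; python3 -m jog '0.4 -1.45 0 0 0 0 15;0.4 -1.45 0 0 0 0 15;0.4 -1.45 0 0 0 0 15;0.4 -1.45 0 0 0 0 15;0 0 0 0 0 0 15'>/dev/null; python3 -c "
from h import *;rep()"
```

```text
t 10.80 depth 49.0 lat 0.4 up 0.1 mm | F bore 0.3 lat 0.2 up 0.0 | mom [-0.04 -0.21  0.05] w 0.287 angle err 0.19 -0.06
t 11.30 depth 54.9 lat 0.5 up 0.0 mm | F bore -0.4 lat -0.2 up 0.2 | mom [-0.01 -0.31 -0.01] w 0.287 angle err 0.19 -0.06
```

```bash
python3 -m jog '0.4 -1.45 0 0 0 0 15;0.4 -1.45 0 0 0 0 15;0.4 -1.45 0 0 0 0 15;0.4 -1.45 0 0 0 0 15;0 0 0 0 0 0 15'>/dev/null; python3 -c "
from h import *;rep()"
```

```text
t 11.80 depth 60.9 lat 0.6 up -0.0 mm | F bore 0.1 lat 0.2 up 0.7 | mom [-0.02 -0.3  -0.01] w 0.284 angle err 0.19 -0.06
```

```bash
python3 -m jog '0.3 -1.1 0 0 0 0 15;0.3 -1.1 0 0 0 0 15;0.3 -1.1 0 0 0 0 15;0.3 -1.1 0 0 0 0 15;0 0 0 0 0 0 15'>/dev/null; python3 -c "
from h import *;rep()"
```

```text
t 12.30 depth 65.5 lat 0.6 up -0.1 mm | F bore -0.0 lat -0.2 up -0.5 | mom [-0.04 -0.3  -0.  ] w 0.285 angle err 0.19 -0.06
```

```bash
python3 -m jog '0.3 -1.1 0 0 0 0 15;0.3 -1.1 0 0 0 0 15;0.3 -1.1 0 0 0 0 15;0.3 -1.1 0 0 0 0 15;0 0 0 0 0 0 15'>/dev/null; python3 -c "
from h import *;rep()"
```

```text
t 12.80 depth 69.9 lat 0.6 up -0.2 mm | F bore 0.3 lat 1.2 up 0.7 | mom [ 0.03 -0.23  0.  ] w 0.287 angle err 0.19 -0.07
```

```bash
python3 -m jog '0.3 -1.1 0 0 0 0 15;0.3 -1.1 0 0 0 0 15;0.3 -1.1 0 0 0 0 15;0.3 -1.1 0 0 0 0 15;0 0 0 0 0 0 15'>/dev/null; python3 -c "
from h import *;rep()"
```

```text
t 13.30 depth 74.6 lat 0.6 up -0.1 mm | F bore -0.2 lat 0.3 up -0.1 | mom [-0.04 -0.2   0.01] w 0.283 angle err 0.19 -0.06
```

```bash
python3 -m jog '0.3 -1 0 0 0 0 15;0.3 -1 0 0 0 0 15;0.3 -1 0 0 0 0 15;0 0 0 0 0 0 15'>/dev/null; python3 -c "
from h import *;rep()"
```

```text
t 13.70 depth 77.7 lat 0.7 up -0.2 mm | F bore 1.2 lat -0.1 up 0.1 | mom [ 0.   -0.09 -0.01] w 0.288 angle err 0.2 -0.06
```

```bash
python3 -m jog '0.3 -1 0 0 0 0 15;0.3 -1 0 0 0 0 15;0.3 -1 0 0 0 0 15;0 0 0 0 0 0 15'>/dev/null; python3 -c "
from h import *;rep()"
```

```text
t 14.10 depth 80.0 lat 0.7 up -1.1 mm | F bore 6.5 lat -0.5 up 2.5 | mom [0.07 0.67 0.07] w 0.287 angle err 0.2 -0.18
```

```bash
python3 -m jog '0.3 -1 0 0 0 0 15;0.3 -1 0 0 0 0 15;0.3 -1 0 0 0 0 15;0 0 0 0 0 0 15'>/dev/null; python3 -c "
from h import *;rep()"
```

```text
t 14.50 depth 80.5 lat 0.8 up -3.5 mm | F bore 18.0 lat -0.1 up 2.7 | mom [0.52 2.63 0.04] w 0.287 angle err 0.21 -0.56
```

```bash
python3 -m jog '-0.5 1.9 0 0 0 0 15;0 0 0 0 0 0 15'>/dev/null; python3 -c "
from h import *;rep()
p,Rt=tool();print(p,Rt.round(3));snap('side','side6');snap('wrist','wrist6');crop('side6',240,120,370,200,6,'c9')
for n in ('side6',):
    s=load(n);P=cloud(s);im=s['im'].astype(float);r,g,b=im[...,0],im[...,1],im[...,2]
    Q=(P-p)@Rt
    m=(abs(Q[...,2])<.03)&(abs(Q[...,0]+.019)<.09)&(abs(Q[...,1])<.19)&(r>g*1.2)&(g>b*1.15)&(r>60)
    Q=Q[m]
    f=lambda q:np.hypot((Q[:,0]-q[0]-q[1]*Q[:,1])/np.hypot(1,q[1]),(Q[:,2]-q[2]-q[3]*Q[:,1]))-.013
    o=least_squares(f,[-.019,-.26,0,0],loss='soft_l1',f_scale=.002);ok=abs(o.fun)<.004
    print(n,len(Q),ok.sum(),'x0 %.4f slope %.2f z0 %.4f yaw %.2f'%(o.x[0],np.degrees(np.arctan(o.x[1])),o.x[2],np.degrees(np.arctan(o.x[3]))),Q[ok,1].min(),Q[ok,1].max())
"
```

```text
t 14.70 depth 80.2 lat 0.8 up -1.7 mm | F bore 10.0 lat -0.1 up 1.5 | mom [0.26 1.41 0.02] w 0.287 angle err 0.2 -0.27
[ 0.53352558 -0.12807112  0.11643318] [[-0.261 -0.957  0.129]
 [ 0.034  0.125  0.992]
 [-0.965  0.263 -0.   ]]
side6 313 296 x0 -0.0224 slope -14.10 z0 -0.0009 yaw -0.27 -0.0782694108925966 0.07126685651827434
```

View pics/c9.png

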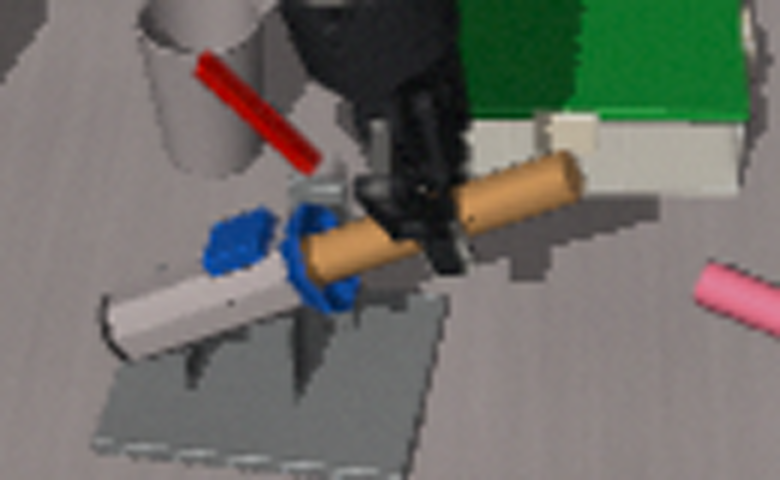

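View pics/wrist6.png

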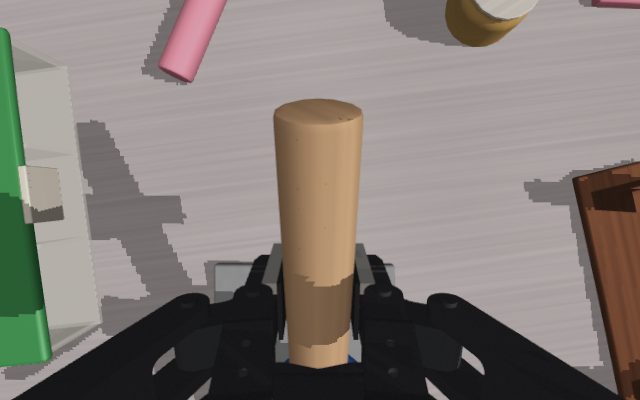

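```bash
python3 -m jog '-0.1 0.5 0 0 0 0 15;0 0 0 0 0 0 20;0 0 0 0 0 0 40;0 0 0 0 0 0 60;0 0 0 0 0 0 60'; python3 -m jog '0 0 0 0 0 0 60;0 0 0 0 0 0 60'; python3 -c "
from h import *;rep();snap('side','side7');crop('side7',240,120,370,200,6,'c10')"
```

```text
t: 15.3
eef_pos: [0.5359, -0.1282, 0.1166]
tool_rot: [0.466, -0.394, 0.587, 0.532]
contact_force: [-1.1, -0.0, 0.6]
gripper_width: 0.702
t: 15.5
eef_pos: [0.5353, -0.1282, 0.1165]
tool_rot: [0.466, -0.394, 0.588, 0.532]
contact_force: [0.0, 0.2, 0.2]
gripper_width: 0.702
t 15.50 depth 81.6 lat 0.6 up -0.1 mm | F bore 0.8 lat -0.2 up 1.6 | mom [-0.02 -0.28 -0.05] w 0.702 angle err 0.19 -0.02
```

View pics/c10.png

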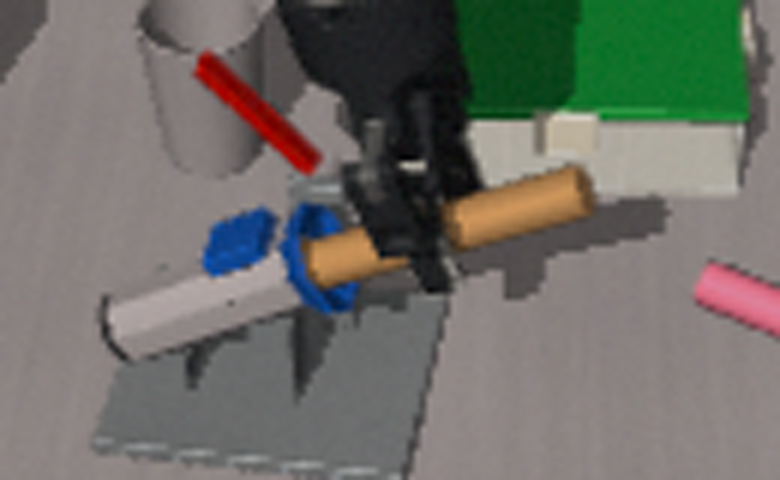

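```bash
cat >> h.py <<'E'
def pinw(fn):
    s=load(fn);P=cloud(s);im=s['im'].astype(float);r,g,b=im[...,0],im[...,1],im[...,2]
    d=bore(YAW);l=np.cross([0,0,1],d);l/=np.linalg.norm(l);k=np.cross(d,l)
    Q=(P-M)@np.stack([d,l,k],1)
    m=(Q[...,0]>.002)&(Q[...,0]<.16)&(abs(Q[...,1])<.022)&(abs(Q[...,2])<.03)&(r>g*1.2)&(g>b*1.12)&(r>50)
    Q=Q[m]
    f=lambda q:np.hypot(Q[:,2]-q[0]-q[1]*Q[:,0],Q[:,1]-q[2]-q[3]*Q[:,0])-.013
    o=least_squares(f,[0,0,0,0],loss='soft_l1',f_scale=.002);ok=abs(o.fun)<.004
    print(fn,len(Q),ok.sum(),'at rim up %.1f lat %.1f; tilt up %.2f lat %.2f deg'%(o.x[0]*1e3,o.x[2]*1e3,np.degrees(o.x[1]),np.degrees(o.x[3])),'rear',np.sort(Q[ok,0])[-12:].round(4)[::3], 'depth',220-1e3*np.percentile(Q[ok,0],99.3))
E
python3 - <<'E'
from h import *
pinw('side6');pinw('side7')
E
```

```text
side6 301 284 at rim up -1.6 lat 1.2; tilt up -0.67 lat -0.01 deg rear [0.1417 0.1423 0.1428 0.1433] depth 76.69737363716379
side7 301 288 at rim up -4.2 lat 0.1; tilt up -3.29 lat -0.17 deg rear [0.143  0.1435 0.1443 0.1451] depth 74.85174287329662
```

```bash
python3 -m jog '-10 0 0 0 0 0 60;-20 0 0 0 0 0 60;-35 0 0 0 0 0 60;-35 5 0 0 0 0 60;-10 15 0 0 0 0 60'; python3 -m jog '0 30 0 0 0 0 0;0 30 0 0 0 0 0;0 20 0 0 0 0 0;0 0 0 0 0 0 0;0 0 0 0 0 0 0'; python3 -c "
from h import *
p,Rt=tool();print(p,Rt.round(3));snap('wrist','wrist8');snap('side','side8');snap('scene','scene8');pinw('side8');pinw('scene8');pinw('wrist8')"
```

```text
t: 16.05
eef_pos: [0.5473, -0.1298, 0.2318]
tool_rot: [0.467, -0.396, 0.586, 0.53]
contact_force: [-0.6, -0.5, 0.2]
gripper_width: 0.699
t: 16.55
eef_pos: [0.4682, -0.1193, 0.2493]
tool_rot: [0.466, -0.394, 0.587, 0.532]
contact_force: [-0.0, 0.5, 0.0]
gripper_width: -0.002
[ 0.46819285 -0.11933188  0.24932542] [[-0.255 -0.958  0.129]
 [ 0.033  0.125  0.992]
 [-0.966  0.257 -0.   ]]
side8 404 393 at rim up -3.8 lat -0.6; tilt up -3.48 lat 0.19 deg rear [0.1433 0.1439 0.1449 0.1456] depth 74.58122721739156
scene8 519 492 at rim up -3.7 lat -0.7; tilt up -3.89 lat -0.28 deg rear [0.1399 0.1406 0.1416 0.1425] depth 77.99622867082138
wrist8 522 512 at rim up -5.2 lat -1.7; tilt up -0.07 lat 0.48 deg rear [0.1423 0.1423 0.1424 0.1425] depth 77.55777546105253
```

View pics/wrist8.png

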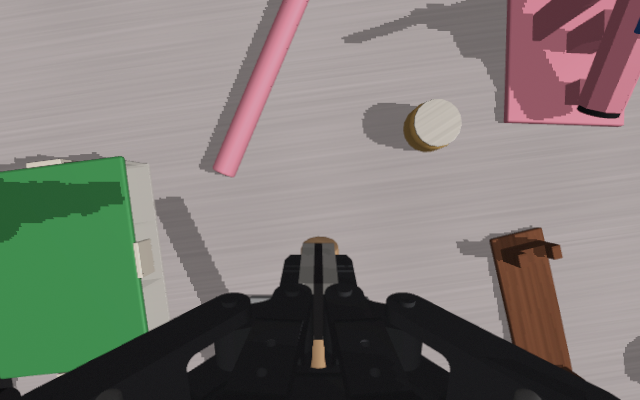

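```bash
python3 - <<'E'
from h import *
p,Rt=tool(); b=bore(YAW);l=np.cross([0,0,1],b);l/=np.linalg.norm(l);k=np.cross(b,l)
rear=M+b*.142-k*.012; print(rear,(Rt.T@(rear-p)*1e3).round(1))
tgt=rear+.012*Rt[:,0]+.03*Rt[:,1]; print((Rt.T@(tgt-p)*1e3).round(1)); print((Rt.T@(-b)).round(3))
E
```

```text
[ 0.4740414  -0.12033507  0.1651077 ] [ 79.  -27.1  -0.3]
[91.   2.9 -0.3]
[ 0.259 -0.966  0.003]
```

```bash
python3 -m jog '10 5 0 0 0 0 0;30 0 0 0 0 0 0;35 0 0 0 0 0 0;16 0 0 0 0 0 0;0 0 0 0 0 0 0'; python3 -m jog '0 0 0 0 0 0 0;0 0 0 0 0 0 0'; python3 -c "
from h import *
rep();snap('side','side9');crop('side9',240,120,370,200,6,'c11')"
```

```text
t: 17.2
eef_pos: [0.4367, -0.1153, 0.1595]
tool_rot: [0.464, -0.392, 0.589, 0.533]
contact_force: [0.3, 0.5, 0.3]
gripper_width: 0.001
t: 17.4
eef_pos: [0.4404, -0.1159, 0.1628]
tool_rot: [0.466, -0.394, 0.587, 0.531]
contact_force: [1.2, 0.4, 1.0]
gripper_width: 0.003
t 17.40 depth -24.5 lat 0.3 up -7.7 mm | F bore 0.2 lat -0.6 up 2.9 | mom [-0.03 -0.31  0.01] w 0.003 angle err 0.2 0.05
```

View pics/c11.png

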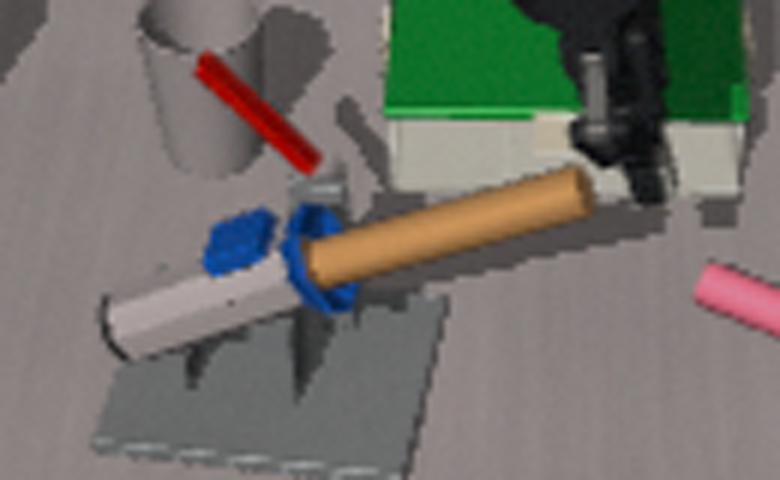

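```bash
python3 -m jog '0.8 -3 0 0 0 0 0;0.8 -3 0 0 0 0 0;0.8 -3 0 0 0 0 0;0.4 -1.5 0 0 0 0 0;0 0 0 0 0 0 0'|grep -E 'eef|cont'; python3 -m jog '0.3 -1 0 0 0 0 0;0.3 -1 0 0 0 0 0;0.3 -1 0 0 0 0 0;0.3 -1 0 0 0 0 0;0 0 0 0 0 0 0'|grep -E 'eef|cont'
```

```text
eef_pos: [0.4488, -0.1169, 0.1564]
contact_force: [0.1, -0.3, -1.0]
eef_pos: [0.4523, -0.1174, 0.1543]
contact_force: [-0.1, -1.1, 0.2]
```

```bash
python3 -m jog '0.3 -1 0 0 0 0 0;0.3 -1 0 0 0 0 0;0.3 -1 0 0 0 0 0;0 0 0 0 0 0 0'|grep -E 'eef|cont'
```

```text
eef_pos: [0.4549, -0.1177, 0.1527]
contact_force: [0.1, -0.4, -0.7]
```

```bash
python3 -m jog '0.3 -1 0 0 0 0 0;0.3 -1 0 0 0 0 0;0 0 0 0 0 0 0'|grep -E 'eef|cont'
```

```text
eef_pos: [0.4559, -0.1179, 0.1516]
contact_force: [-1.2, 0.0, 1.1]
```

```bash
python3 -m jog '0.3 -1 0 0 0 0 0;0 0 0 0 0 0 0'|grep -E 'eef|cont'
```

```text
eef_pos: [0.4559, -0.1179, 0.151]
contact_force: [-5.7, 0.5, 5.4]
```

```bash
python3 -m jog '0.3 -1 0 0 0 0 0;0 0 0 0 0 0 0'|grep -E 'eef|cont'
```

```text
eef_pos: [0.4559, -0.1179, 0.1506]
contact_force: [-8.1, 1.0, 7.8]
```

```bash
python3 -m jog '0.3 -1 0 0 0 0 0;0 0 0 0 0 0 0'|grep -E 'eef|cont'
```

```text
eef_pos: [0.4557, -0.1179, 0.1501]
contact_force: [-11.2, 2.1, 10.5]
```

```bash
python3 -m jog '-1 3 0 0 0 0 0;-2 6 0 0 0 0 0;-10 10 0 0 0 0 0;-40 0 0 0 0 0 0;-45 0 0 0 0 0 0'|grep -E 'eef|cont'; python3 -m jog '-20 0 0 0 0 0 0;0 0 0 0 0 0 0'|grep -E 'eef|cont'; python3 -c "
from h import *
p,Rt=tool();print(p,bot.get_obs()['q'].round(2));snap('side','side10');snap('scene','scene10');pinw('side10');pinw('scene10');crop('side10',220,100,380,220,5,'c12')
w=np.radians(YAW);f=np.array([np.cos(w),np.sin(w),0]);ly=np.array([np.sin(w),-np.cos(w),0])
piv=np.array([M[0],M[1],0])+f*.015+ly*.066+[0,0,.1];print('pivot',piv)
for th in(48,30,0,-5):
  a=np.radians(th);d=np.cos(a)*f+np.sin(a)*np.array([0,0,1]);n=-np.sin(a)*f+np.cos(a)*np.array([0,0,1]);print(th,'pad',(piv+.068*d+.004*n).round(4),'tip',(piv+.09*d).round(4),n.round(3))
s=load('wrist4')
for n,q in (('side10',s),):
  t=load(n);print(proj(t,piv))
"
```

```text
eef_pos: [0.4651, -0.1191, 0.2508]
contact_force: [1.3, 0.6, 0.6]
eef_pos: [0.4738, -0.1203, 0.2727]
contact_force: [-0.1, -0.1, -0.2]
[ 0.47379228 -0.12030485  0.27269845] [-0.11  0.28  0.28  1.79 -0.07  1.34  1.64]
side10 404 392 at rim up -3.7 lat -0.4; tilt up -3.58 lat 0.13 deg rear [0.1426 0.1445 0.1449 0.1451] depth 74.93800864170763
scene10 517 495 at rim up -4.1 lat -1.0; tilt up -3.64 lat 0.02 deg rear [0.1399 0.1406 0.1415 0.1425] depth 78.0166217635043
pivot [ 0.60860973 -0.20385957  0.1       ]
48 pad [ 0.6508 -0.2092  0.1532] tip [ 0.6684 -0.2114  0.1669] [-0.737  0.093  0.669]
30 pad [ 0.6651 -0.211   0.1375] tip [ 0.6859 -0.2136  0.145 ] [-0.496  0.063  0.866]
0 pad [ 0.6761 -0.2124  0.104 ] tip [ 0.6979 -0.2151  0.1   ] [0. 0. 1.]
-5 pad [ 0.6762 -0.2124  0.0981] tip [ 0.6976 -0.2151  0.0922] [ 0.086 -0.011  0.996]
[292.58008587 148.61368753]
```

View pics/c12.png

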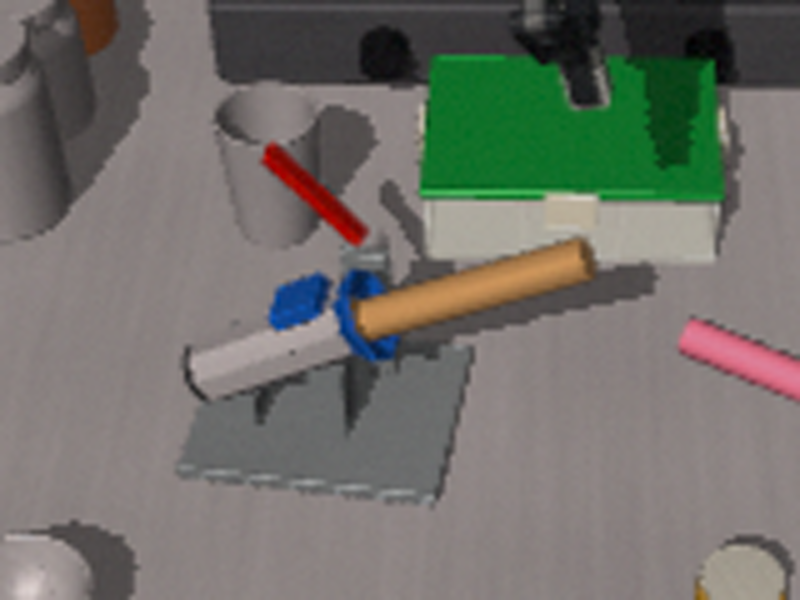

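```bash
cat >> h.py <<'E'
def levpos(th,gap=0,back=.011,r=.068):
    w=np.radians(YAW);f=np.array([np.cos(w),np.sin(w),0]);ly=np.array([np.sin(w),-np.cos(w),0]);z=np.array([0,0,1.])
    piv=np.array([M[0],M[1],0])+f*-(-.015)+ly*.066+z*.1
    a=np.radians(th);d=np.cos(a)*f+np.sin(a)*z;n=-np.sin(a)*f+np.cos(a)*z
    return piv+r*d+(.004+gap)*n-back*f
E
python3 - <<'E'
from h import *
q=levpos(48,.03); print(q); plan(q+[0,0,.03],ori(0,YAW),5,0)
p=q+[0,0,.03]
Rt=ori(0,YAW)
path=[levpos(48,.03),levpos(48,.015),levpos(48,.004)]+[levpos(t) for t in (45,42,39,36,32,28,24,20,16,12,8,4,0,-2)]
for c in path:
    print((Rt.T@(c-p)*1e3).round(1),c.round(4)); p=c
E
```

```text
[ 0.61777087 -0.20501689  0.17328429]
dist 181.92021364474343 ang 14.938693117302174
4.7 -33.6 -13.1 -0.01 0.0 -0.5 0
6.5 -33.3 -13.2 -0.0 0.0 -0.5 0
8.2 -32.9 -13.1 -0.01 0.0 -0.49 0
9.9 -32.5 -13.2 -0.01 0.0 -0.5 0
11.5 -31.8 -13.3 -0.0 0.0 -0.5 0
end [ 0.6177 -0.2051  0.2033]
[30.  0.  0.] [ 0.6178 -0.205   0.1733]
[ 10.  -11.1   0. ] [ 0.6288 -0.2064  0.1632]
[ 7.4 -8.2 -0. ] [ 0.6369 -0.2074  0.1559]
[ 5.  -5.7  0. ] [ 0.6426 -0.2082  0.1509]
[ 2.4 -2.6 -0. ] [ 0.6452 -0.2085  0.1485]
[ 2.6 -2.5  0. ] [ 0.6476 -0.2088  0.1459]
[ 2.7 -2.3 -0. ] [ 0.6499 -0.2091  0.1432]
[ 3.8 -2.9 -0. ] [ 0.6528 -0.2094  0.1394]
[ 4.  -2.6 -0. ] [ 0.6554 -0.2098  0.1355]
[ 4.1 -2.3 -0. ] [ 0.6577 -0.2101  0.1313]
[ 4.3 -2.   0. ] [ 0.6597 -0.2103  0.127 ]
[ 4.4 -1.7 -0. ] [ 0.6615 -0.2105  0.1226]
[ 4.5 -1.4  0. ] [ 0.6629 -0.2107  0.1181]
[ 4.6 -1.1 -0. ] [ 0.664  -0.2109  0.1134]
[ 4.7 -0.8 -0. ] [ 0.6647 -0.2109  0.1087]
[ 4.7 -0.4  0. ] [ 0.6652 -0.211   0.104 ]
[ 2.4 -0.1 -0. ] [ 0.6653 -0.211   0.1016]
```

```bash
python3 -m jog '4.5 -33.5 -13 0 0 -0.5 0;6.5 -33.5 -13 0 0 -0.5 0;8 -33 -13 0 0 -0.5 0;10 -32.5 -13 0 0 -0.5 0;11.5 -32 -13.5 0 0 -0.5 0'|grep -E 'eef|cont'; python3 -m jog '0 0 0 0 0 0 0;0 0 0 0 0 0 0;0 0 0 0 0 0 0'|grep -E 'eef|cont'; python3 -c "
from h import *
p,Rt=tool();print(p,Rt.round(3));snap('wrist','wrist11');snap('side','side11');crop('side11',220,60,380,180,5,'c13');c=levpos(48,.015);print((Rt.T@(c-p)*1e3).round(1))"
```

```text
eef_pos: [0.6181, -0.2053, 0.201]
contact_force: [-0.2, 0.1, 1.0]
eef_pos: [0.6173, -0.2042, 0.2026]
contact_force: [0.4, 0.2, -0.2]
[ 0.61727349 -0.20421269  0.20257457] [[-0.002 -0.992  0.128]
 [ 0.     0.128  0.992]
 [-1.     0.002  0.   ]]
[ 39.3 -11.8  -0.7]
```

View pics/c13.png

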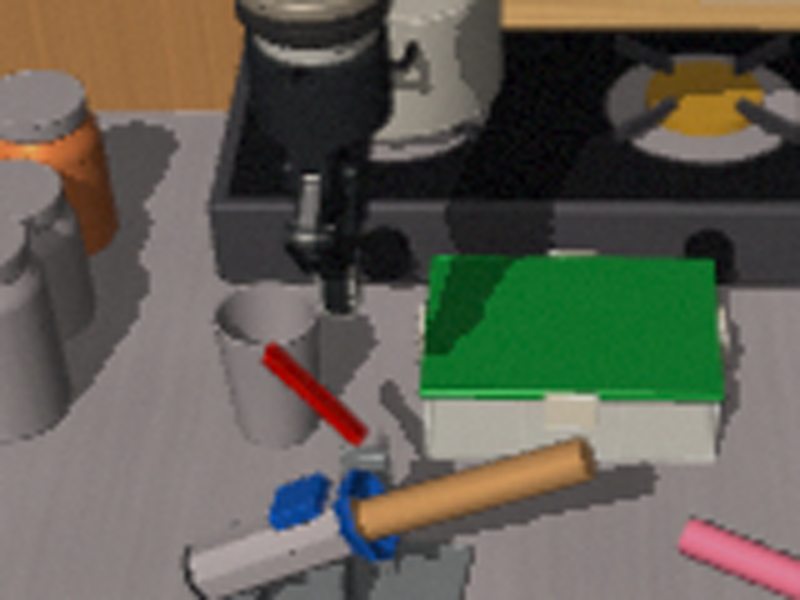

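View pics/wrist11.png

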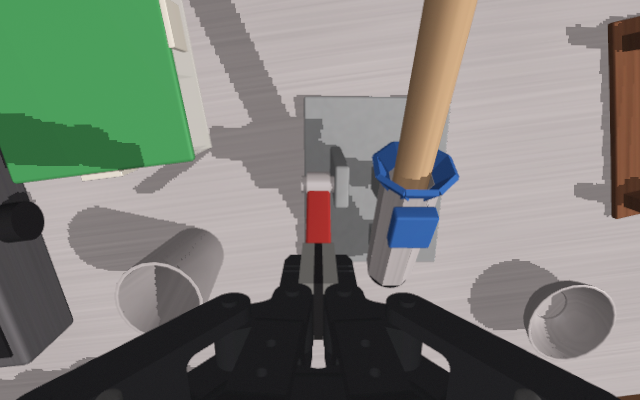

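```bash
python3 -m jog '15 0 0 0 0 0 0;15 0 0 0 0 0 0;9.5 -11.5 0 0 0 0 0;0 0 0 0 0 0 0;0 0 0 0 0 0 0'|grep -E 'eef|cont'; python3 -m jog '4 -4 0 0 0 0 0;4 -4 0 0 0 0 0;2.5 -3 0 0 0 0 0;2.5 -3 0 0 0 0 0;2.5 -2.5 0 0 0 0 0'|grep -E 'eef|cont'
```

```text
eef_pos: [0.6298, -0.2064, 0.1628]
contact_force: [-0.1, 0.5, -0.5]
eef_pos: [0.6462, -0.2086, 0.1481]
contact_force: [-0.8, 1.3, 3.1]
```

```bash
python3 -m jog '2.7 -2.4 0 0 0 0 0;3.8 -2.9 0 0 0 0 0;4 -2.6 0 0 0 0 0;4 -2.3 0 0 0 0 0;4.3 -2 0 0 0 0 0'|grep -E 'eef|cont';python3 -m jog '4.4 -1.7 0 0 0 0 0;4.5 -1.4 0 0 0 0 0;4.6 -1 0 0 0 0 0;3 -0.5 0 0 0 0 0;0 0 0 0 0 0 0'|grep -E 'eef|cont'; python3 -c "
from h import *
snap('side','side12');crop('side12',220,80,380,200,5,'c14')"
```

```text
eef_pos: [0.6589, -0.2104, 0.1292]
contact_force: [0.6, 0.9, 3.5]
eef_pos: [0.6621, -0.2107, 0.1119]
contact_force: [-0.0, -0.0, 2.0]
```

View pics/c14.png

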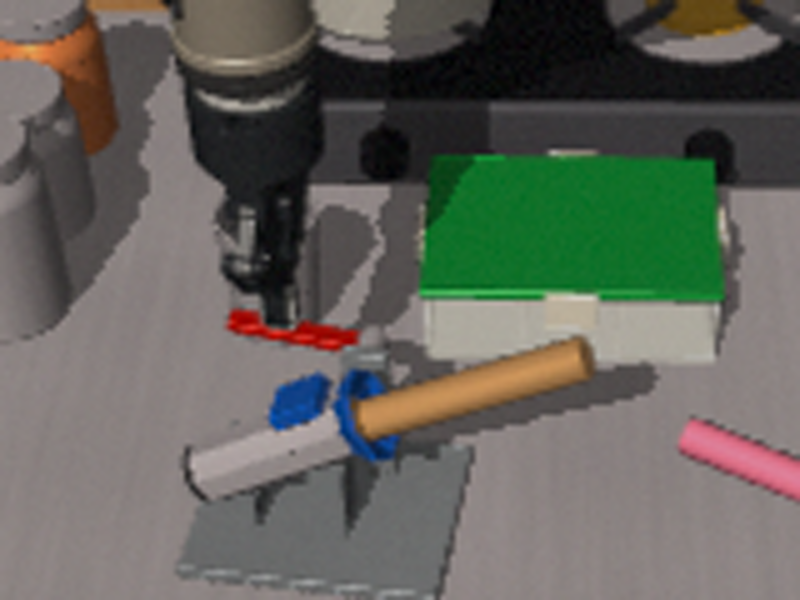

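```bash
python3 -m jog '2.5 -0.3 0 0 0 0 0;2.5 -0.2 0 0 0 0 0;2 0 0 0 0 0 0;0 0 0 0 0 0 0'|grep -E 'eef|cont'
```

```text
eef_pos: [0.6625, -0.2107, 0.1051]
contact_force: [-0.1, -0.2, 0.7]
```

```bash
python3 -m jog '1.5 0 0 0 0 0 0;1.5 0 0 0 0 0 0;0 0 0 0 0 0 0'|grep -E 'eef|cont'
```

```text
eef_pos: [0.6627, -0.2108, 0.1039]
contact_force: [-5.7, 2.6, 12.2]
```

```bash
python3 -m jog '1 0 0 0 0 0 0;1 0 0 0 0 0 0;0 0 0 0 0 0 0'|grep -E 'eef|cont'
```

```text
eef_pos: [0.6627, -0.2109, 0.1036]
contact_force: [-9.3, 3.0, 22.8]
```

```bash
python3 -m jog '0 0 0 0 0 0 0;-5 0 0 0 0 0 0;-20 0 0 0 0 0 0;-40 0 0 0 0 0 0;-45 5 0 0 0 0 0'|grep -E 'eef|cont';python3 -m jog '-20 20 0 0 0 0 0;0 20 0 0 0 0 0;0 20 0 0 0 0 0;0 0 0 0 0 0 0;0 0 0 0 0 0 0'|grep -E 'eef|cont'; python3 -c "
from h import *
snap('wrist','wrist13');snap('side','side13');snap('scene','scene13');pinw('side13');pinw('scene13');crop('side13',200,80,400,230,4,'c15');crop('scene13',180,200,400,370,3.6,'c16')
s=load('wrist13');P=cloud(s);r,g,b=[s['im'].astype(float)[...,i] for i in range(3)]
w=np.radians(YAW);e=np.array([[-np.cos(w),-np.sin(w),0],[np.sin(w),-np.cos(w),0],[0,0,1]])
for n in('wrist13','side13','scene13'):
  s=load(n);P=cloud(s);r,g,b=[s['im'].astype(float)[...,i] for i in range(3)]
  L=(P-[M[0],M[1],0])@e.T
  m=(r>g*2)&(r>b*2)&(L[...,2]>.08)&(abs(L[...,1]-.066)<.02)&(L[...,0]<.02)&(L[...,0]>-.13);L=L[m]
  if len(L)<20: print(n,'few');continue
  q=np.polyfit(L[:,0],L[:,2],1);print(n,len(L),'lever slope',np.degrees(np.arctan(q[0])).round(2),L.min(0).round(3),L.max(0).round(3))
"
```

```text
eef_pos: [0.6573, -0.2096, 0.2098]
contact_force: [0.2, 0.7, -0.3]
eef_pos: [0.5989, -0.2023, 0.2306]
contact_force: [0.3, -0.7, 0.3]
side13 400 382 at rim up -3.8 lat -0.2; tilt up -2.35 lat -0.04 deg rear [0.1433 0.1438 0.1448 0.145 ] depth 75.03892841032388
scene13 196 190 at rim up -3.8 lat -0.6; tilt up -1.82 lat -0.57 deg rear [0.0524 0.053  0.0545 0.0562] depth 163.14789938553585
wrist13 619 lever slope -0.11 [-0.052  0.057  0.101] [-0.023  0.072  0.107]
side13 113 lever slope 0.06 [-0.099  0.056  0.096] [-0.02   0.074  0.107]
scene13 212 lever slope 0.7 [-0.103  0.057  0.098] [-0.022  0.074  0.11 ]
```

View pics/c15.png

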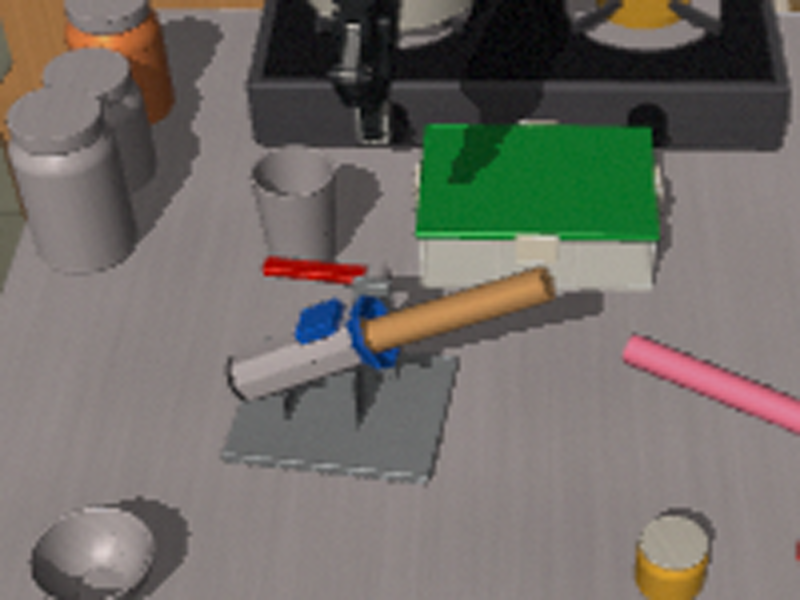

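View pics/wrist13.png

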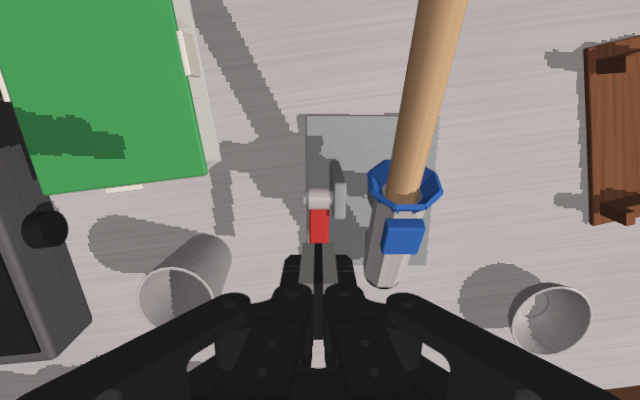

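View pics/c16.png

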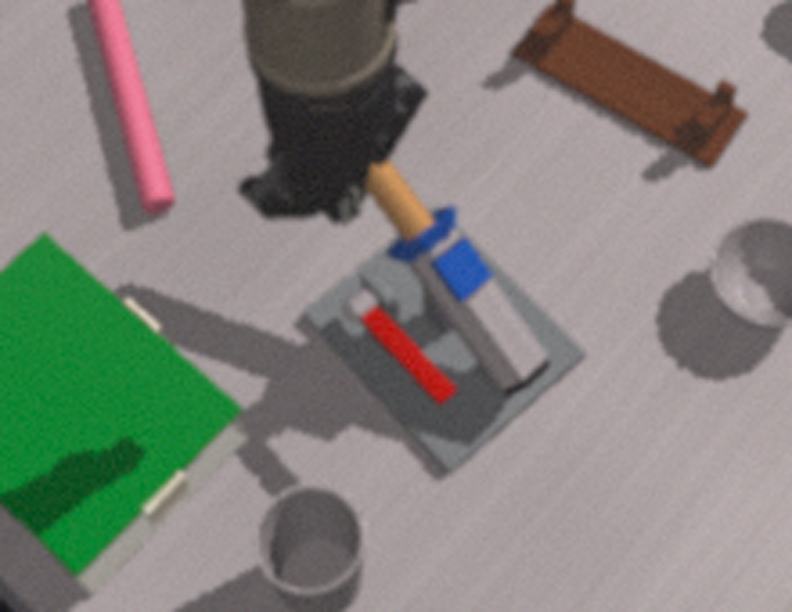

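```bash
python3 -m jog '0 0 0 0 0 0 0;0 0 0 0 0 0 0;0 0 0 0 0 0 0'|grep -E 't:|eef|cont'; python3 -c "
from h import *
a=load('side0');b=load('side13');d=np.abs(a['im'].astype(int)-b['im'].astype(int)).sum(-1)>90
n,l,st,c=cv2.connectedComponentsWithStats(d.astype(np.uint8))
print([(tuple(st[i][:5])) for i in range(1,n) if st[i][4]>25])
print(bot.hand_in())"
```

```text
t: 25.95
eef_pos: [0.5989, -0.2024, 0.2305]
tool_rot: [0.531, -0.467, 0.532, 0.467]
contact_force: [-0.5, -0.1, -0.2]
[(np.int32(262), np.int32(0), np.int32(54), np.int32(100), np.int32(1851)), (np.int32(481), np.int32(0), np.int32(153), np.int32(230), np.int32(12436)), (np.int32(528), np.int32(0), np.int32(5), np.int32(13), np.int32(30)), (np.int32(538), np.int32(0), np.int32(17), np.int32(23), np.int32(216)), (np.int32(599), np.int32(0), np.int32(41), np.int32(75), np.int32(1462)), (np.int32(523), np.int32(12), np.int32(14), np.int32(31), np.int32(132)), (np.int32(271), np.int32(31), np.int32(6), np.int32(16), np.int32(41)), (np.int32(341), np.int32(71), np.int32(36), np.int32(14), np.int32(188)), (np.int32(437), np.int32(83), np.int32(44), np.int32(57), np.int32(1127)), (np.int32(283), np.int32(100), np.int32(15), np.int32(12), np.int32(77)), (np.int32(315), np.int32(101), np.int32(21), np.int32(3), np.int32(42)), (np.int32(266), np.int32(129), np.int32(28), np.int32(23), np.int32(244)), (np.int32(497), np.int32(134), np.int32(15), np.int32(53), np.int32(309)), (np.int32(296), np.int32(136), np.int32(9), np.int32(17), np.int32(77)), (np.int32(292), np.int32(146), np.int32(59), np.int32(22), np.int32(636)), (np.int32(472), np.int32(147), np.int32(6), np.int32(52), np.int32(188)), (np.int32(532), np.int32(174), np.int32(22), np.int32(18), np.int32(148)), (np.int32(467), np.int32(216), np.int32(42), np.int32(131), np.int32(3495)), (np.int32(245), np.int32(230), np.int32(89), np.int32(20), np.int32(1021)), (np.int32(610), np.int32(316), np.int32(30), np.int32(84), np.int32(1960)), (np.int32(475), np.int32(353), np.int32(17), np.int32(27), np.int32(231))]
the job is handed in; nothing more can be done
None
```

The wooden pin is clamped in the grey dock's sleeve with the red lever fully closed, and I handed the job in at about 26 s of the 58 s allowed. No verdict was reported.

- **Seating the pin:** I fed the pin slowly down the bore and it met a solid end about 80 mm behind the rim. The push peaked at 18 N. After letting go, I pushed the rear end again with closed fingers to about 15 N and it did not move, so I take the stop to be home. The weak spring itself was too faint to pick out from the force noise.
- **Closing the lever:** I pushed it down only after that check. It met its solid end at a pad height of 104 mm, at about 23 N.
- **Last checks:** The side and wrist cameras show the lever level to within 0.2 degrees, and the scene camera reads 0.7 degrees. The pin's rear end is where it was before clamping. The gripper is empty and clear of everything, about 0.13 m above the lever.
- **Other things on the top:** Comparing the side view before and after, I saw changes only at the pin, rest and lever, and around the arm and its shadow.
- **Readings that disagreed:** The cameras put the pin's depth at 75 to 78 mm, against about 80 mm from the arm's position. The pin also sagged about 3 degrees in the bore's play when released; the side camera reads about 2.4 degrees now it is clamped.

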